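# Fetch the paint tin from behind the bottles in the under-sink caddy

### The job

The small paint tin at the back of the white caddy is hemmed in by the nozzle bottle, the flask bottle and the aerosol can: stand all three on the rubber drip mat. Then take the tin out and stand it in the empty bay of the black painting tray, and only after that stand each of the three back in the caddy in the very place it came from, upright, so that the caddy looks as before without the tin. Set everything down rather than dropping it, tip nothing over, and leave the screw jar and the nail brush in the caddy where they are.

Things in the scene. Friction and masses are not known exactly. Their poses are not given: they have to be found in the camera images.
- caddy: White plastic bin, fixed, 150 (x) x 214 (y) mm, floor and walls 3 mm thick, walls 45 mm high (front dips to 30), 51 mm high post sockets at the corners. Origin: centre of underside; +x to its back, +y to its left. Tin starts 33 mm behind the centre; one tall container 66 mm left of it, one 66 mm right, one 66 mm in front (which where varies); jar in the front left corner, nail brush front right.
- nozzle_bottle: Round grey bottle with a white cap and a thin pointed nozzle. Body 56 mm across up to 118 mm above its base, shoulders to a 28 mm neck at 140 mm, cap 36 mm across from 148 to 176 mm, nozzle (12 mm at its root) up to 198 mm. About 0.3 kg. Take it by the cap from above, TCP about 155 mm above its base. Origin: centre of underside, z up.
- flask_bottle: Flat-sided white bottle with a paper label, 38 (own x) x 56 (own y) mm in plan up to 130 mm above its base, stepped shoulders to 146 mm, a 24 mm neck, a round grey cap of diameter 32 mm from 153 to 179 mm. About 0.32 kg. Take it by the cap with the TCP about 160 mm above its base. Origin: centre of its underside, z up.
- aerosol_can: Straight bare aluminium spray can, diameter 52 mm up to 146 mm, with a plain black round cap of diameter 43 mm from 154 to 192 mm above its base. About 0.35 kg. Take it by the cap with the TCP about 172 mm above its base. Origin: centre of its underside, z up.
- paint_tin: Small round steel paint tin with a press-in lid and a paper band, diameter 60 mm, height 64 mm (lid rim to 65.5 mm), about 0.25 kg. Take it across its diameter from above, TCP about 46 mm above its base. Origin: centre of its underside, z up.
- screw_jar: Little glass jar with a dark lid, diameter 46 mm, height 46 mm, loose in the front left corner of the caddy; stays where it is. Origin: centre of its underside.
- nail_brush: Wooden nail brush lying bristles down, 60 x 40 x 36 mm, loose in the front right corner of the caddy; stays where it is. Origin: centre of its underside.
- drip_mat: Flat black rubber mat, fixed, 300 (x) x 140 (y) mm, 4 mm thick, to the left or the right of the caddy; room for the three containers in a row along its x axis, 80 mm apart. Origin: centre of its underside. Other things on the worktop: tools under 65 mm high lie at world x below 0.45 m in front of the caddy, taller things stand only beyond x = 0.75 m or |y| = 0.48 m.
- carry_tray: Black plastic painting tray, fixed, 250 (x) x 150 (y) mm, walls and floor 3 mm thick, walls 30 mm high, on the other side of the caddy. A 24 mm high divider makes two bays: the far one (+x) holds a small brush and a filling knife; the near one is empty, 105 (x) x 144 (y) mm inside, its middle at x = -69 mm, y = 0 in the tray's frame. Origin: centre of the tray's underside; +x away from the robot.
There are look-alikes about, which are no part of the job. Leave any blue look-alike of the paint_tin alone.

How it is judged:
On the way, in this order (a step that is already met when the one before it is completed fails the run):
1. the nozzle bottle, the flask bottle and the aerosol can all stand upright on the drip mat at once, the tin still in its place in the caddy (x of nozzle_bottle in the frame of drip_mat between -0.135 and 0.135 m and y of nozzle_bottle in the frame of drip_mat between -0.06 and 0.06 m and z of nozzle_bottle in the frame of drip_mat between -0.001 and 0.009 m and angle between each of nozzle_bottle, flask_bottle, aerosol_can's own z axis and vertical below 0.12 rad and linear speed of each of nozzle_bottle, flask_bottle, aerosol_can below 0.05 m/s and x of flask_bottle in the frame of drip_mat between -0.135 and 0.135 m and y of flask_bottle in the frame of drip_mat between -0.06 and 0.06 m and z of flask_bottle in the frame of drip_mat between -0.001 and 0.009 m and x of aerosol_can in the frame of drip_mat between -0.135 and 0.135 m and y of aerosol_can in the frame of drip_mat between -0.06 and 0.06 m and z of aerosol_can in the frame of drip_mat between -0.001 and 0.009 m and distance of paint_tin from where it was at the start of the episode below 0.04 m), for 0.2 s.
2. the tin stands upright on the floor of the tray's empty bay, the other three still on the mat (x of paint_tin in the frame of carry_tray between -0.099 and -0.039 m and y of paint_tin in the frame of carry_tray between -0.05 and 0.05 m and z of paint_tin in the frame of carry_tray between -0.002 and 0.008 m and angle between each of paint_tin, nozzle_bottle, flask_bottle, aerosol_can's own z axis and vertical below 0.12 rad and linear speed of each of paint_tin, nozzle_bottle, flask_bottle, aerosol_can below 0.05 m/s and x of nozzle_bottle in the frame of drip_mat between -0.135 and 0.135 m and y of nozzle_bottle in the frame of drip_mat between -0.06 and 0.06 m and z of nozzle_bottle in the frame of drip_mat between -0.001 and 0.009 m and x of flask_bottle in the frame of drip_mat between -0.135 and 0.135 m and y of flask_bottle in the frame of drip_mat between -0.06 and 0.06 m and z of flask_bottle in the frame of drip_mat between -0.001 and 0.009 m and x of aerosol_can in the frame of drip_mat between -0.135 and 0.135 m and y of aerosol_can in the frame of drip_mat between -0.06 and 0.06 m and z of aerosol_can in the frame of drip_mat between -0.001 and 0.009 m), for 0.2 s.
At the end, for the whole second after the job is handed in: The tin stands upright on the floor of the near bay of the tray; nozzle bottle, flask bottle and aerosol can each stand upright in the caddy within 15 mm of where they stood at the start; jar and nail brush within 30 mm of theirs; all at rest (x of paint_tin in the frame of carry_tray between -0.099 and -0.039 m and y of paint_tin in the frame of carry_tray between -0.05 and 0.05 m and z of paint_tin in the frame of carry_tray between -0.002 and 0.008 m and angle between each of paint_tin, nozzle_bottle, flask_bottle, aerosol_can's own z axis and vertical below 0.12 rad and linear speed of paint_tin below 0.05 m/s and distance of each of nozzle_bottle, flask_bottle, aerosol_can from where it was at the start of the episode below 0.015 m and linear speed of each of nozzle_bottle, flask_bottle, aerosol_can below 0.02 m/s and distance of each of screw_jar, nail_brush from where it was at the start of the episode below 0.03 m); the robot touches nothing.
It fails at once if one of the three containers or the tin is tipped over (more than 0.6 rad) (angle between any of nozzle_bottle, flask_bottle, aerosol_can, paint_tin's own z axis and vertical above 0.6 rad).
It fails at once if one of the three containers or the tin is dropped or thrown (over 0.7 m/s out of the fingers: a fall of about 25 mm) ((linear speed of nozzle_bottle above 0.7 m/s and contact force between the fingers and nozzle_bottle below 0.05 N) or (linear speed of flask_bottle above 0.7 m/s and contact force between the fingers and flask_bottle below 0.05 N) or (linear speed of aerosol_can above 0.7 m/s and contact force between the fingers and aerosol_can below 0.05 N) or (linear speed of paint_tin above 0.7 m/s and contact force between the fingers and paint_tin below 0.05 N)).
It fails at once if the screw jar or the nail brush is displaced by more than 30 mm (distance of any of screw_jar, nail_brush from where it was at the start of the episode above 0.03 m).
It also fails if it takes over 138 s, if anything falls off the work surface, if the arm or the gripper's body presses on something with over 40 N, if the wrist force passes 120 N, or if a joint passes its speed limit or range.

### The arm

A 6-joint arm with a two-finger parallel gripper is mounted at the origin on the work surface. World frame = base frame: x ahead of the robot, y to its left, z up, the work surface at z = 0. Lengths are in m, angles in rad, forces in N, time in s.
With the tool pointing down it reaches from about 0.25 to 0.725 m from the base axis. Payload 9.7 kg.
Tool frame: the origin (TCP) lies between the finger pads, 19 mm behind the fingertips; this is the grasp point; z points along the fingers, y is the line along which they close (so a half turn about z gives the same grasp; the last joint's range is limited). The gripper opens to 85 mm and grips with 20 to 120 N. Pads are 22 mm wide; open, the fingers measure 114 mm over their backs; the gripper's body (76 mm by 85 mm) begins 54 mm behind the grasp point. The pads swing forward as they close: fully open they stand 13 mm farther back than shut.
Start: joints at [-1.278, 0.087, 0.176, 1.66, 0, 1.571], TCP at [0.159, -0.527, 0.25] pointing down, gripper open.
Joint ranges: [-3.13, 3.13], [-0.85, 1.81], [-1.15, 1.24], [-2.2, 2.28], [-1.44, 1.52], [-3.14, 3.14]. Speed limits (rad/s): [2.22, 2.22, 2.57, 3.14, 3.14, 3.14].

### API

Orientations are given as [roll, pitch, yaw] about the fixed x, y, z axes, in that order (R = Rz(yaw) Ry(pitch) Rx(roll)).
In Python, from bench import sensors, imaging, ctrl gives the robot as it stands.
- The arm moves only by the tool apply_moves, never from a script. Its argument "commands" is a list of rows, each an object with "hand": the finger opening in mm, from 0 to 85.4; "offset": the shift along the tool's x, y, z in units of 60 mm (1.0 is 60 mm), a list of three; "spin": the turn about the tool's z in units of 6 degrees (1.0 is 6 degrees). A call has exactly 8 rows; each row shifts and turns the commanded pose from where the row before left it, along the tool's axes as they then stand; what a row does not reach is not made up. A row lasts 1/8 s, in which the tool goes at most 62.5 mm and 10.7 degrees, less where a joint would pass 70% of its speed; a pose out of reach is approached as far as the arm can. A call is refused whole if a number of a shift passes 1 or a number of a turn 1, either way. A call with a gripper value outside its range is refused whole. The fingers move at their own pace and stop on an object; "squeeze" is the grip in N (left out, the last holds). Time passes only in rows, so rows that do not move let the fingers close, or fill a call up. It gives the time, the measured TCP pose, the force, the opening and the grip force at its end, in the units of the state.
- sensors.sense(): the state, without advancing time (a new reading comes with each control period).
- imaging.capture(name): name is "scene" or "top" or "wrist"; returns (picture, depth): 384x512x3 uint8, red, green, blue; 384x512 float32, m along the optical axis (not along the pixel's ray), 0 where there is no reading.
- imaging.camera_params(name): a dict with "fx", "fy", "cx", "cy" (pixels), "world_to_cam" (4x4, takes a point from world to camera coordinates); the wrist camera has in their place "mount" (4x4, takes a point from camera to tool coordinates, whose origin is the TCP and whose axes are the flange's). Camera axes: x right, y down, z forward; pixel columns grow to the right and rows downward; lengths in m; the calibration is good to about 2 mm. A picture is of the moment at which its call begins: read the wrist's pose just before it. camera_params takes no time and is no camera call.
- ctrl.finish_job(): hands the job in; it is judged then, once.
The state is a dict: "clock": time; "joints": joint angles; "joint_vel": joint speeds; "effort": joint torques, N m; "ee_pos": TCP position; "tool_rot": TCP orientation; "wrist_force": force on the tool from outside, world axes, zero at the start; "moment": the same for the moment, N m; "finger_gap": finger opening in m; "grip_force": force on a finger pad.
Only numpy, scipy, OpenCV 4.12 (cv2) and the standard library are available. Lean on these libraries where they do the work, as an engineer would, in place of code of your own. Each camera call takes 0.05 s, during which the arm holds its last target. There are 200 camera calls.

## Working session

There is one attempt and no reset: what is moved stays moved. The work goes in short steps, Python scripts to look and compute and a tool call to move; the robot and the scene stay as the last step left them, time stands still between calls to the robot, and variables do not carry over. Pictures are saved under pics/ and viewed, at most 14 in all, crops included, and the job is handed in when it is done.

Besides the shell and the picture viewer there is one more tool, called as name([rows], argument=value, ...), one row to a line, values as JSON. apply_moves: Moves the arm, as the interface text tells. Its arguments: {"type":"object","properties":{"commands":{"type":"array","items":{"type":"object","properties":{"hand":{"type":"number"},"offset":{"type":"array","items":{"type":"number"}},"spin":{"type":"number"}}}},"squeeze":{"type":"number"}},"required":["commands"]}

```bash
mkdir -p pics; python3 - <<'E'
from bench import sensors, imaging
import cv2, numpy as np
print(sensors.sense())
for n in("scene","top"):
    p,d=imaging.capture(n); cv2.imwrite(f"pics/{n}0.png",p[:,:,::-1]); np.savez(f"{n}0.npz",p=p,d=d)
    c=imaging.camera_params(n); print(n,{k:np.round(v,4).tolist() for k,v in c.items()})
print(imaging.camera_params("wrist"))
E
```

```text
{'clock': 0.0, 'joints': array([-1.27799755e+00,  8.74597949e-02,  1.75142182e-01,  1.65981753e+00,
       -6.36983541e-06,  1.57077744e+00]), 'joint_vel': array([ 1.34142495e-04, -6.23499421e-05,  1.20066242e-03, -1.49508577e-04,
        5.83671203e-04,  2.66972670e-03]), 'effort': array([ 1.38345025e-03, -5.20385349e+01,  4.64805722e+01,  1.62471912e-02,
       -5.96137693e-05, -9.22083871e-06]), 'ee_pos': array([ 0.15868621, -0.52639228,  0.24928735]), 'tool_rot': array([-3.14025384e+00,  6.34454046e-06,  2.92817679e-01]), 'wrist_force': array([-0.25244468, -0.55358272,  0.23323833]), 'moment': array([ 0.03592493, -0.06121023,  0.03082241]), 'grip_force': 0.0, 'finger_gap': 0.08575304483393564}
scene {'fx': 490.0587, 'fy': 490.0587, 'cx': 251.7158, 'cy': 185.0819, 'world_to_cam': [[-0.9887, -0.1498, 0.0008, 0.6045], [-0.0971, 0.637, -0.7647, 0.0769], [0.1141, -0.7562, -0.6444, 1.1678], [0.0, 0.0, 0.0, 1.0]]}
top {'fx': 376.9384, 'fy': 376.9384, 'cx': 255.5092, 'cy': 191.0246, 'world_to_cam': [[0.0073, -0.9997, 0.0217, -0.0155], [-0.9952, -0.0094, -0.097, 0.6119], [0.0972, -0.0208, -0.995, 0.9974], [0.0, 0.0, 0.0, 1.0]]}
{'fx': 298.16454448274357, 'fy': 298.16454448274357, 'cx': 262.44317458239624, 'cy': 189.9243724399742, 'mount': array([[ 5.05786282e-04, -9.56070115e-01, -2.93137646e-01,
         7.55966948e-02],
       [ 9.99999405e-01,  7.66933602e-04, -7.75936897e-04,
        -6.88234357e-04],
       [ 9.66667189e-04, -2.93137080e-01,  9.56069934e-01,
        -1.23096556e-01],
       [ 0.00000000e+00,  0.00000000e+00,  0.00000000e+00,
         1.00000000e+00]])}
```

View pics/scene0.png

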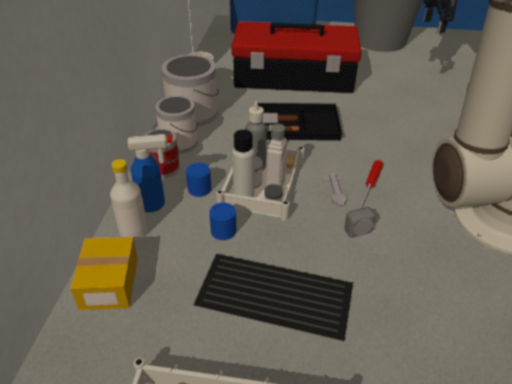

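View pics/top0.png

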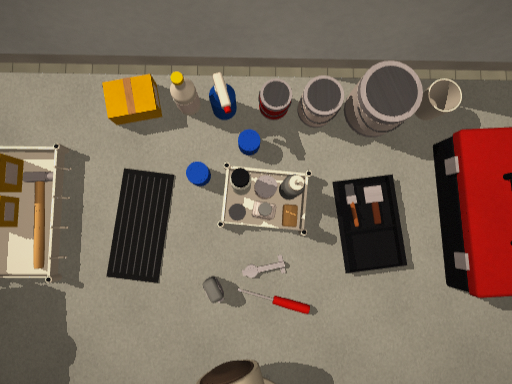

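The top view shows the mat at (140,225), the caddy at (265,199) and the tray at (370,223). The aerosol cap is at (240,178), the nozzle bottle at (292,186), the flask at (264,210) and the tin at (265,187). Blue look-alikes are at (198,174) and (249,142).

```bash
cat > h.py <<'E'
import numpy as np, cv2
from bench import sensors, imaging
from scipy.spatial.transform import Rotation as R
def w2c(n):
    return np.array(imaging.camera_params(n)["world_to_cam"])
def cloud(n,d,T=None):
    c=imaging.camera_params(n); v,u=np.indices(d.shape)
    P=np.stack([(u-c["cx"])/c["fx"]*d,(v-c["cy"])/c["fy"]*d,d],-1)
    C2W=np.linalg.inv(w2c(n)) if T is None else T
    return P@C2W[:3,:3].T+C2W[:3,3]
def ray(n,uv,z):
    c=imaging.camera_params(n); C=np.linalg.inv(w2c(n)); uv=np.atleast_2d(uv).astype(float)
    r=np.c_[(uv[:,0]-c["cx"])/c["fx"],(uv[:,1]-c["cy"])/c["fy"],np.ones(len(uv))]@C[:3,:3].T
    return C[:3,3]+r*((z-C[2,3])/r[:,2])[:,None]
E
python3 - <<'E'
from h import *
D=np.load("top0.npz");p,d=D["p"],D["d"];W=cloud("top",d);Z=W[...,2];hsv=cv2.cvtColor(p,cv2.COLOR_RGB2HSV)
print("table",np.median(Z[300:340,120:180]))
def rect(m,z,name):
    m=cv2.morphologyEx(m.astype(np.uint8),cv2.MORPH_OPEN,np.ones((3,3)))
    cs=cv2.findContours(m,0,1)[0]; c=max(cs,key=cv2.contourArea)
    q=ray("top",c[:,0],z)[:,:2]
    r=cv2.minAreaRect((q*1000).astype(np.float32)); print(name,np.round(r[0],1),np.round(r[1],1),round(r[2],2))
def sub(m,x0,x1,y0,y1):
    o=np.zeros_like(m);o[y0:y1,x0:x1]=m[y0:y1,x0:x1];return o
dark=hsv[...,2]<62
rect(sub(dark,95,185,160,290),.004,"mat")
rect(sub(dark,330,410,170,280),.030,"tray(top rim)")
rect(sub((Z>.02),215,316,158,240),.045,"caddy")
# caps by height
box=lambda m:sub(m,215,316,150,240)
for lo,hi in((.187,.205),(.172,.187),(.146,.172),(.13,.146),(.055,.075),(.044,.054),(.03,.044)):
    m=box((Z>lo)&(Z<hi)).astype(np.uint8); n,l,s,c=cv2.connectedComponentsWithStats(m)
    for i in range(1,n):
        if s[i,4]>8:
            q=W[l==i]; print(lo,hi,s[i,4],np.round(c[i],1),"mean",np.round(q.mean(0)*1000,1),"ctr",np.round((q.min(0)+q.max(0))*500,1),"ext",np.round(np.ptp(q,axis=0)*1000,1))
big=cv2.resize(p[150:245,205:320],None,fx=6,fy=6,interpolation=cv2.INTER_CUBIC);cv2.imwrite("pics/c1.png",big[:,:,::-1])
E
```

```text
table 6.795285226890435e-05
mat [519.1 305.2] [140.5 297.2] 83.22
tray(top rim) [ 528.  -319.7] [248.7 169.5] 7.59
caddy [589.8 -35.2] [236.9 173.9] 84.99
0.187 0.205 270 [239.7 177.2] mean [627.3  29.5 194.9] ctr [628.1  29.  194. ] ext [41.7 41.4 10.8]
0.187 0.205 15 [296.9 182.5] mean [ 616.6 -101.8  194.4] ctr [ 616.7 -102.6  195.2] ext [ 6.3  8.7 15.7]
0.172 0.187 167 [296.1 182.9] mean [ 617.5 -102.   178.9] ctr [ 617.5 -101.9  178.9] ext [33.3 33.6 13.4]
0.172 0.187 144 [264.9 209.1] mean [555.4 -29.1 182. ] ctr [555.6 -28.4 180.8] ext [27.8 30.1  9. ]
0.146 0.172 88 [240.7 184.7] mean [614.6  27.8 155. ] ctr [622.   29.7 159.3] ext [39.1 48.2 24.6]
0.146 0.172 10 [289.8 187.1] mean [609.3 -89.2 161.9] ctr [610.5 -90.6 162.8] ext [17.4 11.  11.4]
0.146 0.172 10 [258.5 213.1] mean [547.1 -15.2 155.4] ctr [547.  -16.3 158.3] ext [ 9.7  8.9 24.6]
0.13 0.146 125 [291.  187.5] mean [611.1 -95.1 135.7] ctr [ 618.  -101.7  135.8] ext [49.7 47.1 11.5]
0.13 0.146 67 [256.3 208.9] mean [557.8 -10.3 138.3] ctr [557.9 -12.1 138. ] ext [34.5 19.2 15.6]
0.13 0.146 64 [271.4 212.2] mean [550
[... 1685 characters left out ...]
260.4 171.4] mean [664.5 -22.9  40. ] ctr [665.5 -23.2  38.1] ext [ 5.4 19.  11.7]
0.03 0.044 36 [274.8 172.8] mean [661.3 -62.3  39.7] ctr [661.9 -62.6  37. ] ext [ 7.9 49.  13.9]
0.03 0.044 10 [303.8 176.9] mean [ 650.7 -140.9   40.7] ctr [ 649.4 -139.1   38.9] ext [ 9.2 15.2  9.7]
0.03 0.044 9 [305.8 184. ] mean [ 631.1 -145.9   42.6] ctr [ 631.  -146.7   41.8] ext [16.5  6.2  4.3]
0.03 0.044 14 [303.6 196.9] mean [ 596.5 -140.5   39.1] ctr [ 594.6 -142.4   38.3] ext [24.3  8.  11.3]
0.03 0.044 322 [289.4 215.6] mean [ 545.6 -101.8   38.4] ctr [ 544.8 -102.6   37.4] ext [59.3 41.2 11.6]
0.03 0.044 16 [302.9 208.8] mean [ 564.3 -138.2   39.6] ctr [ 563.4 -139.4   37.4] ext [21.5  8.  12.3]
```

View pics/c1.png

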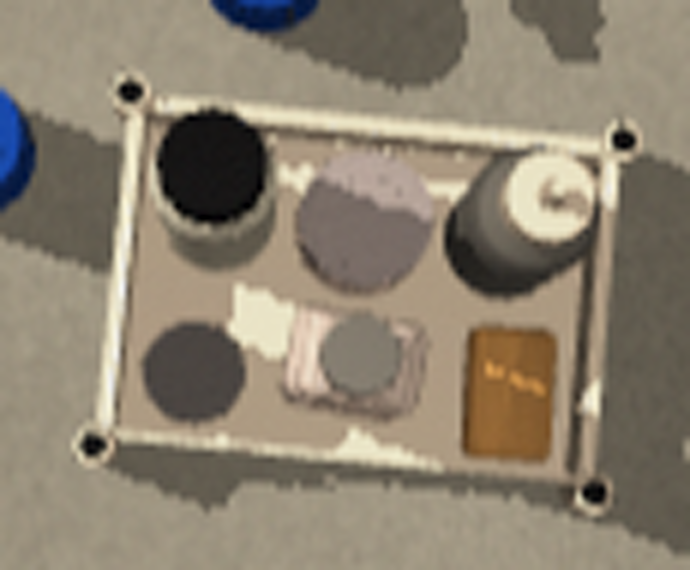

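```bash
cat >> h.py <<'E'
def go(x,y,z,yaw):
    "shift needed (60 mm units, in axes of the tool AFTER the spin) and spin (6 deg units); x,y,z in mm, yaw deg"
    s=sensors.sense(); p=s["ee_pos"]*1000; y0=np.degrees(s["tool_rot"][2]); sp=((y0-yaw+180)%360-180)/6
    t=np.radians(yaw); d=np.array([x,y,z])-p
    o=np.array([d[0]*np.cos(t)+d[1]*np.sin(t), d[0]*np.sin(t)-d[1]*np.cos(t), -d[2]])/60
    print("t",round(s["clock"],2),"tcp",p.round(1),"yaw",round(y0,2),"-> spin",round(sp,3),"offset",o.round(3))
E
python3 - <<'E'
from h import *
D=np.load("top0.npz");d=D["d"];W=cloud("top",d);Z=W[...,2]
m=np.zeros_like(Z,bool);m[165:285,325:415]=1
q=W[m&(Z>.02)&(Z<.036)][:,:2]*1000
print(len(q),cv2.minAreaRect(q.astype(np.float32)),np.sort(q[:,1])[[0,5,-5,-1]])
m=np.zeros_like(Z,bool);m[225:265,345:405]=1
print("bay floor z",np.median(W[m&(Z<.01)][:,2])); 
go(628,29.5,250,-4.8)
E
```

```text
1179 ((526.9268188476562, -320.35595703125), (250.2882080078125, 169.62013244628906), 7.531601428985596) [-418.02566177 -417.16163789 -222.79183152 -220.88193731]
bay floor z 0.002938799874154352
t 0.1 tcp [ 158.7 -526.4  249.3] yaw 16.77 -> spin 3.596 offset [ 7.019 -9.887 -0.011]
```

apply_moves([
  {"hand": 85, "offset": [0, 0, 0], "spin": 0.9},
  {"hand": 85, "offset": [0, 0, 0], "spin": 0.9},
  {"hand": 85, "offset": [0, 0, 0], "spin": 0.9},
  {"hand": 85, "offset": [0, 0, 0], "spin": 0.9},
  {"hand": 85, "offset": [0.3, -0.4, 0], "spin": 0},
  {"hand": 85, "offset": [0.5, -0.7, 0], "spin": 0},
  {"hand": 85, "offset": [0.5, -0.7, 0], "spin": 0},
  {"hand": 85, "offset": [0.5, -0.7, 0], "spin": 0},
], squeeze=40)

```text
clock: 1.1
ee_pos: [0.2797, -0.3848, 0.2497]
tool_rot: [-3.141, 0.0, -0.085]
wrist_force: [1.1, -0.2, 0.5]
finger_gap: 0.085
grip_force: 0.0
```

apply_moves([
  {"hand": 85, "offset": [0.6, -0.8, 0], "spin": 0},
  {"hand": 85, "offset": [0.6, -0.8, 0], "spin": 0},
  {"hand": 85, "offset": [0.6, -0.8, 0], "spin": 0},
  {"hand": 85, "offset": [0.6, -0.8, 0], "spin": 0},
  {"hand": 85, "offset": [0.5, -0.8, 0], "spin": 0},
  {"hand": 85, "offset": [0.5, -0.8, 0], "spin": 0},
  {"hand": 85, "offset": [0.3, -0.5, 0], "spin": 0},
  {"hand": 85, "offset": [0, 0, 0], "spin": 0},
])

```text
clock: 2.1
ee_pos: [0.5278, -0.086, 0.249]
tool_rot: [-3.141, 0.001, -0.081]
wrist_force: [-1.3, -0.3, -0.0]
finger_gap: 0.085
grip_force: 0.0
```

```bash
python3 -c "
from h import *
go(628,29.5,250,-4.8)"
```

```text
t 2.1 tcp [527.8 -86.  249. ] yaw -4.63 -> spin 0.028 offset [ 1.504 -2.058 -0.016]
```

apply_moves([
  {"hand": 85, "offset": [0.3, -0.4, 0], "spin": 0},
  {"hand": 85, "offset": [0.4, -0.5, 0], "spin": 0},
  {"hand": 85, "offset": [0.4, -0.55, 0], "spin": 0},
  {"hand": 85, "offset": [0.3, -0.4, 0], "spin": 0},
  {"hand": 85, "offset": [0.1, -0.2, 0], "spin": 0},
  {"hand": 85, "offset": [0, 0, 0], "spin": 0},
  {"hand": 85, "offset": [0, 0, 0], "spin": 0},
  {"hand": 85, "offset": [0, 0, 0], "spin": 0},
])

```text
clock: 3.1
ee_pos: [0.6232, -0.0085, 0.2512]
tool_rot: [-3.115, -0.0, -0.024]
wrist_force: [-0.3, 0.7, 0.6]
finger_gap: 0.0852
grip_force: 0.0
```

```bash
python3 - <<'E'
from h import *
s=sensors.sense(); p,d=imaging.capture("wrist"); cv2.imwrite("pics/w1.png",p[:,:,::-1])
T=np.eye(4);T[:3,:3]=R.from_euler("xyz",s["tool_rot"]).as_matrix();T[:3,3]=s["ee_pos"]
W=cloud("wrist",d,T@imaging.camera_params("wrist")["mount"])*1000;Z=W[...,2]; 
for n,(lo,hi) in {"aer":(186,200),"flask":(176,185),"noz":(170,184),"tin":(60,72)}.items():
    m=((Z>lo)&(Z<hi)&(d>.05)).astype(np.uint8); k,l,st,c=cv2.connectedComponentsWithStats(m)
    for i in range(1,k):
        if st[i,4]>150:
            q=W[l==i]; print(n,st[i,4],c[i].round(),"mean",q.mean(0).round(1),"ctr",((q.min(0)+q.max(0))/2).round(1),"ext",np.ptp(q,axis=0).round(1))
go(628,29.5,175,-4.8)
E
```

```text
aer 3179 [208. 208.] mean [631.   29.3 193.7] ctr [629.3  29.8 191.2] ext [42.5 41.9 10.3]
aer 236 [408. 221.] mean [ 620.8 -100.2  193.5] ctr [ 619.9 -100.9  193. ] ext [ 8.7  7.8 14. ]
flask 210 [222. 183.] mean [644.4  21.  180.7] ctr [637.4  25.4 180.5] ext [26.4 33.1  9. ]
flask 1615 [399. 212.] mean [ 621.2 -100.3  178.1] ctr [ 619.6 -102.   180.5] ext [35.1 35.7  9. ]
flask 1258 [294. 291.] mean [558.7 -28.1 180.7] ctr [556.9 -28.4 179.4] ext [31.6 31.1  6.7]
noz 323 [223. 182.] mean [644.2  21.3 177.2] ctr [636.6  27.3 177. ] ext [28.1 37.  13.8]
noz 1811 [397. 210.] mean [622.1 -99.3 177.5] ctr [ 619.7 -101.9  176.8] ext [35.3 35.8 13.6]
noz 1421 [294. 289.] mean [559.9 -28.  179.8] ctr [557.1 -28.5 176.4] ext [31.9 31.3 12.7]
tin 3325 [246.  46.] mean [746.7  10.1  63.7] ctr [746.2  10.4  63.6] ext [59.6 58.9  6.7]
tin 2504 [121. 142.] mean [658.1 145.5  63.8] ctr [657.2 146.5  63.3] ext [59.2 59.5  6.6]
tin 2427 [293. 172.] mean [623.7 -35.1  66.5] ctr [622.5 -35.3  65. ] ext [59.5 58.5  9.8]
tin 161 [342. 160.] mean [635.6 -85.1  65.9] ctr [627.7 -92.7  66. ] ext [39.3 37.6 11.8]
tin 190 [288. 214.] mean [575.4 -29.3  66. ] ctr [574.2 -29.6  66. ] ext [10.4 53.4 12. ]
t 3.15 tcp [623.3  -8.4 251.1] yaw -1.37 -> spin 0.572 offset [ 0.025 -0.636  1.269]
```

View pics/w1.png

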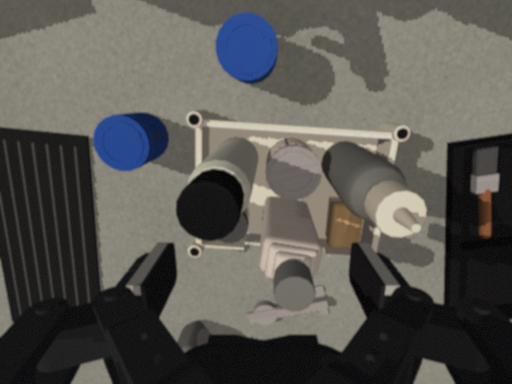

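The wrist view confirms the layout: aerosol cap (208,208), nozzle cap (399,212), flask cap (294,285), tin (293,168), with both views agreeing within 2 mm. But the tool stopped short and is slightly tilted, so I'm checking the joints.

apply_moves([
  {"hand": 85, "offset": [0, 0, 0], "spin": 0},
  {"hand": 85, "offset": [0, 0, 0], "spin": 0},
  {"hand": 85, "offset": [0, 0, 0], "spin": 0},
  {"hand": 85, "offset": [0, 0, 0], "spin": 0},
  {"hand": 85, "offset": [0, 0, 0], "spin": 0},
  {"hand": 85, "offset": [0, 0, 0], "spin": 0},
  {"hand": 85, "offset": [0, 0, 0], "spin": 0},
  {"hand": 85, "offset": [0, 0, 0], "spin": 0},
])

```text
clock: 4.15
ee_pos: [0.6236, -0.008, 0.2507]
tool_rot: [-3.115, 0.0, -0.023]
wrist_force: [0.5, 0.1, -0.3]
finger_gap: 0.0848
grip_force: 0.0
```

```bash
python3 -c "
from h import *
s=sensors.sense();print(s['joints'].round(3),s['joint_vel'].round(3),s['tool_rot'])
go(628.7,29.7,250,-4.8)"
```

```text
[-0.024  0.272  0.389  1.688  0.027  3.141] [-0.001  0.    -0.002  0.001  0.001 -0.002] [-3.11475675e+00  3.12557684e-04 -2.32836163e-02]
t 4.15 tcp [623.6  -8.  250.7] yaw -1.33 -> spin 0.578 offset [ 0.031 -0.633  0.012]
```

apply_moves([
  {"hand": 85, "offset": [0, 0, 0], "spin": -1},
  {"hand": 85, "offset": [0, 0, 0], "spin": -1},
  {"hand": 85, "offset": [0, 0, 0], "spin": -1},
  {"hand": 85, "offset": [0, 0, 0], "spin": -1},
  {"hand": 85, "offset": [0, 0, 0], "spin": -1},
  {"hand": 85, "offset": [0, 0, 0], "spin": -1},
  {"hand": 85, "offset": [0, 0, 0], "spin": -1},
  {"hand": 85, "offset": [0, 0, 0], "spin": -1},
])

```text
clock: 5.15
ee_pos: [0.6237, -0.008, 0.2508]
tool_rot: [-3.124, -0.02, 0.818]
wrist_force: [0.4, 0.2, -0.1]
finger_gap: 0.085
grip_force: 0.0
```

```bash
python3 -c "
from h import *
s=sensors.sense();print(s['joints'].round(3),s['tool_rot'],R.from_euler('xyz',s['tool_rot']).as_matrix()[:,2])
go(628.7,29.7,250,175.2)"
```

```text
[-0.024  0.272  0.389  1.688  0.027  2.299] [-3.12355203 -0.01984971  0.81774669] [ 4.09612301e-04  2.68158946e-02 -9.99640305e-01]
t 5.15 tcp [623.7  -8.  250.8] yaw 46.85 -> spin -21.391 offset [-0.031  0.633  0.013]
```

```bash
cat >> h.py <<'E'
def go(x,y,z,yaw):
    s=sensors.sense(); p=s["ee_pos"]*1000; y0=np.degrees(s["tool_rot"][2]); sp=((y0-yaw+180)%360-180)/6
    M=R.from_euler("xyz",s["tool_rot"])*R.from_euler("z",sp*6,degrees=True)
    o=M.inv().apply(np.array([x,y,z])-p)/60
    print("t",round(s["clock"],2),"tcp",p.round(1),"yaw",round(y0,2),"gap",round(s["finger_gap"]*1000,1),"F",s["wrist_force"].round(1),"j1,5,6",s["joints"][[0,4,5]].round(2),"-> spin",round(sp,3),"offset",o.round(3))
E
```

apply_moves([
  {"hand": 85, "offset": [0, 0, 0], "spin": -1},
  {"hand": 85, "offset": [0, 0, 0], "spin": -1},
  {"hand": 85, "offset": [0, 0, 0], "spin": -1},
  {"hand": 85, "offset": [0, 0, 0], "spin": -1},
  {"hand": 85, "offset": [0, 0, 0], "spin": -1},
  {"hand": 85, "offset": [0, 0, 0], "spin": -1},
  {"hand": 85, "offset": [0, 0, 0], "spin": -1},
  {"hand": 85, "offset": [0, 0, 0], "spin": -1},
])

```text
clock: 6.15
ee_pos: [0.6237, -0.008, 0.2507]
tool_rot: [3.139, -0.027, 1.656]
wrist_force: [0.3, 0.1, 0.7]
finger_gap: 0.0851
grip_force: 0.0
```

apply_moves([
  {"hand": 85, "offset": [0, 0, 0], "spin": -1},
  {"hand": 85, "offset": [0, 0, 0], "spin": -1},
  {"hand": 85, "offset": [0, 0, 0], "spin": -1},
  {"hand": 85, "offset": [0, 0, 0], "spin": -1},
  {"hand": 85, "offset": [0, 0, 0], "spin": -1},
  {"hand": 85, "offset": [0, 0, 0], "spin": -1},
  {"hand": 85, "offset": [0, 0, 0], "spin": -1},
  {"hand": 85, "offset": [0, 0, 0], "spin": -1},
])

```text
clock: 7.15
ee_pos: [0.6237, -0.008, 0.2507]
tool_rot: [3.12, -0.016, 2.494]
wrist_force: [-0.1, 0.5, 0.4]
finger_gap: 0.0851
grip_force: 0.0
```

apply_moves([
  {"hand": 85, "offset": [0, 0, 0], "spin": -1},
  {"hand": 85, "offset": [0, 0, 0], "spin": -1},
  {"hand": 85, "offset": [0, 0, 0], "spin": -1},
  {"hand": 85, "offset": [0, 0, 0], "spin": -1},
  {"hand": 85, "offset": [0, 0, 0], "spin": -1},
  {"hand": 85, "offset": [0, 0, 0], "spin": -0.4},
  {"hand": 85, "offset": [0, 0, 0], "spin": 0},
  {"hand": 85, "offset": [0, 0, 0], "spin": 0},
])

```text
clock: 8.15
ee_pos: [0.6237, -0.008, 0.2507]
tool_rot: [3.115, -0.002, 3.055]
wrist_force: [-0.1, 0.7, 0.2]
finger_gap: 0.0848
grip_force: 0.0
```

```bash
python3 -c "
from h import *
go(628.7,29.7,250,175.2)"
```

```text
t 8.15 tcp [623.7  -8.  250.7] yaw 175.01 gap 84.8 F [-0.1  0.7  0.2] j1,5,6 [-0.02  0.03  0.06] -> spin -0.032 offset [-0.031  0.633  0.029]
```

apply_moves([
  {"hand": 85, "offset": [-0.03, 0.2, 0], "spin": 0},
  {"hand": 85, "offset": [0, 0.25, 0], "spin": 0},
  {"hand": 85, "offset": [0, 0.15, 0], "spin": 0},
  {"hand": 85, "offset": [0, 0, 0.2], "spin": 0},
  {"hand": 85, "offset": [0, 0, 0.3], "spin": 0},
  {"hand": 85, "offset": [0, 0, 0.3], "spin": 0},
  {"hand": 85, "offset": [0, 0, 0.3], "spin": 0},
  {"hand": 85, "offset": [0, 0, 0.18], "spin": 0},
])

```text
clock: 9.15
ee_pos: [0.6281, 0.0296, 0.1732]
tool_rot: [3.115, -0.004, 3.055]
wrist_force: [0.2, -0.9, -0.0]
finger_gap: 0.0851
grip_force: 0.0
```

```bash
python3 -c "
from h import *
go(628.7,29.7,175,175.2)"
```

```text
t 9.15 tcp [628.1  29.6 173.2] yaw 175.06 gap 85.1 F [ 0.2 -0.9 -0. ] j1,5,6 [0.04 0.03 0.12] -> spin -0.023 offset [-0.01   0.003 -0.03 ]
```

apply_moves([
  {"hand": 55, "offset": [0, 0, 0], "spin": 0},
  {"hand": 48, "offset": [0, 0, 0], "spin": 0},
  {"hand": 36, "offset": [0, 0, 0], "spin": 0},
  {"hand": 36, "offset": [0, 0, 0], "spin": 0},
  {"hand": 36, "offset": [0, 0, 0], "spin": 0},
  {"hand": 36, "offset": [0, 0, 0], "spin": 0},
  {"hand": 36, "offset": [0, 0, 0], "spin": 0},
  {"hand": 36, "offset": [0, 0, 0], "spin": 0},
], squeeze=60)

```text
clock: 10.15
ee_pos: [0.629, 0.0296, 0.1761]
tool_rot: [3.115, 0.0, 3.055]
wrist_force: [-1.0, -0.5, 6.0]
finger_gap: 0.0417
grip_force: 61.7
```

apply_moves([
  {"hand": 36, "offset": [0, 0, -0.05], "spin": 0},
  {"hand": 36, "offset": [0, 0, -0.1], "spin": 0},
  {"hand": 36, "offset": [0, 0, -0.2], "spin": 0},
  {"hand": 36, "offset": [0, 0, -0.3], "spin": 0},
  {"hand": 36, "offset": [0, 0, -0.3], "spin": 0},
  {"hand": 36, "offset": [0, 0, -0.3], "spin": 0},
  {"hand": 36, "offset": [0, 0, -0.15], "spin": 0},
  {"hand": 36, "offset": [0, 0, 0], "spin": 0},
])

```text
clock: 11.15
ee_pos: [0.6288, 0.0275, 0.2596]
tool_rot: [3.115, -0.001, 3.055]
wrist_force: [0.0, 0.3, -3.1]
finger_gap: 0.0418
grip_force: 61.1
```

```bash
python3 -c "
from h import *
go(598.5,295.8,260,175.2)"
```

```text
t 11.15 tcp [628.8  27.5 259.6] yaw 175.06 gap 41.8 F [ 0.   0.3 -3.1] j1,5,6 [0.03 0.03 0.12] -> spin -0.023 offset [0.878 4.412 0.113]
```

apply_moves([
  {"hand": 36, "offset": [0.04, 0.2, 0], "spin": 0},
  {"hand": 36, "offset": [0.08, 0.4, 0], "spin": 0},
  {"hand": 36, "offset": [0.1, 0.6, 0.02], "spin": 0},
  {"hand": 36, "offset": [0.14, 0.7, 0.02], "spin": 0},
  {"hand": 36, "offset": [0.14, 0.7, 0.02], "spin": 0},
  {"hand": 36, "offset": [0.14, 0.7, 0.02], "spin": 0},
  {"hand": 36, "offset": [0.12, 0.6, 0.02], "spin": 0},
  {"hand": 36, "offset": [0.08, 0.4, 0.01], "spin": 0},
])

```text
clock: 12.15
ee_pos: [0.5996, 0.2912, 0.2584]
tool_rot: [3.115, -0.003, 3.057]
wrist_force: [0.3, -1.4, -3.5]
finger_gap: 0.0416
grip_force: 61.3
```

```bash
python3 -c "
from h import *
go(598.5,295.8,182,175.2)"
```

```text
t 12.15 tcp [599.6 291.2 258.4] yaw 175.15 gap 41.6 F [ 0.3 -1.4 -3.5] j1,5,6 [0.44 0.02 0.53] -> spin -0.008 offset [0.021 0.042 1.275]
```

apply_moves([
  {"hand": 36, "offset": [0.02, 0.04, 0], "spin": 0},
  {"hand": 36, "offset": [0, 0, 0.1], "spin": 0},
  {"hand": 36, "offset": [0, 0, 0.25], "spin": 0},
  {"hand": 36, "offset": [0, 0, 0.3], "spin": 0},
  {"hand": 36, "offset": [0, 0, 0.3], "spin": 0},
  {"hand": 36, "offset": [0, 0, 0.2], "spin": 0},
  {"hand": 36, "offset": [0, 0, 0.1], "spin": 0},
  {"hand": 36, "offset": [0, 0, 0.02], "spin": 0},
])

```text
clock: 13.15
ee_pos: [0.5996, 0.2932, 0.1832]
tool_rot: [3.115, -0.002, 3.055]
wrist_force: [-0.1, 1.1, -2.7]
finger_gap: 0.042
grip_force: 61.3
```

```bash
python3 -c "
from h import *
go(598.5,295.8,176.5,175.2)"
```

```text
t 13.15 tcp [599.6 293.2 183.2] yaw 175.05 gap 42.0 F [-0.1  1.1 -2.7] j1,5,6 [0.45 0.02 0.53] -> spin -0.026 offset [0.022 0.039 0.113]
```

apply_moves([
  {"hand": 36, "offset": [0, 0, 0.05], "spin": 0},
  {"hand": 36, "offset": [0, 0, 0.04], "spin": 0},
  {"hand": 36, "offset": [0, 0, 0.03], "spin": 0},
  {"hand": 36, "offset": [0, 0, 0], "spin": 0},
  {"hand": 46, "offset": [0, 0, 0], "spin": 0},
  {"hand": 60, "offset": [0, 0, 0], "spin": 0},
  {"hand": 75, "offset": [0, 0, 0], "spin": 0},
  {"hand": 75, "offset": [0, 0, 0], "spin": 0},
])

```text
clock: 14.15
ee_pos: [0.5996, 0.2937, 0.1759]
tool_rot: [3.115, -0.002, 3.055]
wrist_force: [0.8, -0.1, 0.1]
finger_gap: 0.075
grip_force: 0.0
```

apply_moves([
  {"hand": 80, "offset": [0, 0, -0.1], "spin": 0},
  {"hand": 80, "offset": [0, 0, -0.3], "spin": 0},
  {"hand": 80, "offset": [0, 0, -0.4], "spin": 0},
  {"hand": 80, "offset": [0, 0, -0.4], "spin": 0},
  {"hand": 80, "offset": [0, 0, -0.15], "spin": 0},
  {"hand": 80, "offset": [0, -0.2, 0], "spin": 0},
  {"hand": 80, "offset": [0, -0.4, 0], "spin": 0},
  {"hand": 80, "offset": [0.1, -0.6, 0], "spin": 0},
])

```text
clock: 15.15
ee_pos: [0.587, 0.2193, 0.2531]
tool_rot: [3.116, -0.004, 3.056]
wrist_force: [0.3, -0.4, -1.1]
finger_gap: 0.08
grip_force: 0.0
```

```bash
python3 - <<'E'
from h import *
p,d=imaging.capture("top");W=cloud("top",d)*1000;Z=W[...,2]
m=((Z>188)&(Z<203)).astype(np.uint8)
k,l,st,c=cv2.connectedComponentsWithStats(m)
for i in range(1,k):
    if st[i,4]>60: q=W[l==i];print(st[i,4],c[i].round(),((q.min(0)+q.max(0))/2).round(1),np.ptp(q,axis=0).round(1))
go(556.3,-28.6,240,175.2)
E
```

```text
139 [177.  78.] [859.  179.6 195.8] [28.4 29.6 14. ]
380 [222.  92.] [828.2  74.8 193.8] [94.4 41.2 10.7]
t 15.2 tcp [586.1 215.5 254. ] yaw 174.97 gap 80.3 F [ 2.6 -1.5  2.7] j1,5,6 [0.34 0.02 0.43] -> spin -0.038 offset [ 0.154 -4.1    0.134]
```

apply_moves([
  {"hand": 80, "offset": [0.02, -0.6, 0], "spin": 0},
  {"hand": 80, "offset": [0.02, -0.7, 0.02], "spin": 0},
  {"hand": 80, "offset": [0.02, -0.7, 0.02], "spin": 0},
  {"hand": 80, "offset": [0.02, -0.7, 0.02], "spin": 0},
  {"hand": 80, "offset": [0.02, -0.6, 0.02], "spin": 0},
  {"hand": 80, "offset": [0.02, -0.4, 0], "spin": 0},
  {"hand": 80, "offset": [0.02, -0.3, 0], "spin": 0},
  {"hand": 80, "offset": [0, -0.1, 0], "spin": 0},
])

```text
clock: 16.2
ee_pos: [0.5575, -0.0247, 0.2432]
tool_rot: [3.115, -0.003, 3.054]
wrist_force: [-0.3, 0.7, 0.2]
finger_gap: 0.0795
grip_force: 0.0
```

```bash
python3 - <<'E'
from h import *
p,d=imaging.capture("top");W=cloud("top",d)*1000;Z=W[...,2]
m=((Z>188)&(Z<203)).astype(np.uint8)
k,l,st,c=cv2.connectedComponentsWithStats(m)
for i in range(1,k):
    if st[i,4]>60: q=W[l==i];print(st[i,4],c[i].round(),((q.min(0)+q.max(0))/2).round(1),np.ptp(q,axis=0).round(1))
go(556.3,-28.6,163,175.2)
E
```

```text
133 [177.  78.] [859.1 179.9 195.8] [28.4 29.  14.5]
379 [222.  92.] [828.2  74.8 193.6] [93.5 41.1 11.2]
288 [123. 189.] [598.9 293.8 194.2] [39.3 41.7 12.3]
t 16.25 tcp [557.6 -24.7 243.3] yaw 175.02 gap 79.9 F [ 0.4 -1.1  0.3] j1,5,6 [-0.06  0.03  0.03] -> spin -0.03 offset [ 0.013 -0.102  1.336]
```

Aerosol stands on the mat at (599, 294). Now the flask.

apply_moves([
  {"hand": 80, "offset": [0.01, -0.1, 0], "spin": 0},
  {"hand": 80, "offset": [0, 0, 0.15], "spin": 0},
  {"hand": 80, "offset": [0, 0, 0.3], "spin": 0},
  {"hand": 80, "offset": [0, 0, 0.35], "spin": 0},
  {"hand": 80, "offset": [0, 0, 0.3], "spin": 0},
  {"hand": 80, "offset": [0, 0, 0.2], "spin": 0},
  {"hand": 80, "offset": [0, 0, 0.04], "spin": 0},
  {"hand": 80, "offset": [0, 0, 0], "spin": 0},
])

```text
clock: 17.25
ee_pos: [0.5569, -0.0276, 0.1635]
tool_rot: [3.115, -0.001, 3.056]
wrist_force: [-0.1, 0.1, 0.3]
finger_gap: 0.0799
grip_force: 0.0
```

```bash
python3 -c "
from h import *
go(556.3,-28.6,163,175.2)"
```

```text
t 17.25 tcp [556.9 -27.6 163.5] yaw 175.07 gap 79.9 F [-0.1  0.1  0.3] j1,5,6 [-0.06  0.03  0.02] -> spin -0.022 offset [ 0.009 -0.018  0.009]
```

apply_moves([
  {"hand": 50, "offset": [0, 0, 0], "spin": 0},
  {"hand": 38, "offset": [0, 0, 0], "spin": 0},
  {"hand": 26, "offset": [0, 0, 0], "spin": 0},
  {"hand": 26, "offset": [0, 0, 0], "spin": 0},
  {"hand": 26, "offset": [0, 0, 0], "spin": 0},
  {"hand": 26, "offset": [0, 0, 0], "spin": 0},
  {"hand": 26, "offset": [0, 0, 0], "spin": 0},
  {"hand": 26, "offset": [0, 0, 0], "spin": 0},
])

```text
clock: 18.25
ee_pos: [0.5568, -0.0283, 0.1641]
tool_rot: [3.116, -0.001, 3.055]
wrist_force: [-1.5, -2.5, 5.6]
finger_gap: 0.0305
grip_force: 59.3
```

apply_moves([
  {"hand": 26, "offset": [0, 0, -0.05], "spin": 0},
  {"hand": 26, "offset": [0, 0, -0.1], "spin": 0},
  {"hand": 26, "offset": [0, 0, -0.2], "spin": 0},
  {"hand": 26, "offset": [0, 0, -0.3], "spin": 0},
  {"hand": 26, "offset": [0, 0, -0.3], "spin": 0},
  {"hand": 26, "offset": [0, 0, -0.3], "spin": 0},
  {"hand": 26, "offset": [0, 0, -0.15], "spin": 0},
  {"hand": 26, "offset": [0, 0, 0], "spin": 0},
])

```text
clock: 19.25
ee_pos: [0.5571, -0.0299, 0.248]
tool_rot: [3.115, -0.001, 3.055]
wrist_force: [-0.1, 0.1, -3.8]
finger_gap: 0.0312
grip_force: 59.4
```

```bash
python3 -c "
from h import *
go(519,304,247,175.2)"
```

```text
t 19.25 tcp [557.1 -29.9 248. ] yaw 175.07 gap 31.2 F [-0.1  0.1 -3.8] j1,5,6 [-0.07  0.03  0.02] -> spin -0.022 offset [1.098 5.489 0.165]
```

apply_moves([
  {"hand": 26, "offset": [0.15, 0.2, 0], "spin": 0},
  {"hand": 26, "offset": [0.2, 0.5, 0.01], "spin": 0},
  {"hand": 26, "offset": [0.2, 0.7, 0.02], "spin": 0},
  {"hand": 26, "offset": [0.2, 0.8, 0.03], "spin": 0},
  {"hand": 26, "offset": [0.15, 0.8, 0.03], "spin": 0},
  {"hand": 26, "offset": [0.1, 0.8, 0.03], "spin": 0},
  {"hand": 26, "offset": [0.06, 0.8, 0.02], "spin": 0},
  {"hand": 26, "offset": [0.04, 0.5, 0.02], "spin": 0},
])

```text
clock: 20.25
ee_pos: [0.5159, 0.2834, 0.245]
tool_rot: [3.115, -0.003, 3.057]
wrist_force: [0.4, -0.1, -3.1]
finger_gap: 0.0308
grip_force: 59.7
```

apply_moves([
  {"hand": 26, "offset": [0, 0.3, 0], "spin": 0},
  {"hand": 26, "offset": [0, 0.1, 0], "spin": 0},
  {"hand": 26, "offset": [0, 0, 0.2], "spin": 0},
  {"hand": 26, "offset": [0, 0, 0.3], "spin": 0},
  {"hand": 26, "offset": [0, 0, 0.3], "spin": 0},
  {"hand": 26, "offset": [0, 0, 0.2], "spin": 0},
  {"hand": 26, "offset": [0, 0, 0.1], "spin": 0},
  {"hand": 26, "offset": [0, 0, 0], "spin": 0},
])

```text
clock: 21.25
ee_pos: [0.5194, 0.3062, 0.1804]
tool_rot: [3.115, -0.002, 3.055]
wrist_force: [0.3, 0.4, -2.7]
finger_gap: 0.0308
grip_force: 59.7
```

```bash
python3 -c "
from h import *
go(519,304,164.5,175.2)"
```

```text
t 21.25 tcp [519.4 306.2 180.4] yaw 175.05 gap 30.8 F [ 0.3  0.4 -2.7] j1,5,6 [0.52 0.02 0.61] -> spin -0.026 offset [ 0.003 -0.044  0.264]
```

apply_moves([
  {"hand": 26, "offset": [0, 0, 0.1], "spin": 0},
  {"hand": 26, "offset": [0, 0, 0.1], "spin": 0},
  {"hand": 26, "offset": [0, 0, 0.06], "spin": 0},
  {"hand": 26, "offset": [0, 0, 0.01], "spin": 0},
  {"hand": 26, "offset": [0, 0, 0], "spin": 0},
  {"hand": 36, "offset": [0, 0, 0], "spin": 0},
  {"hand": 55, "offset": [0, 0, 0], "spin": 0},
  {"hand": 70, "offset": [0, 0, 0], "spin": 0},
])

```text
clock: 22.25
ee_pos: [0.5194, 0.3069, 0.1641]
tool_rot: [3.115, -0.002, 3.055]
wrist_force: [-0.1, -0.3, 0.1]
finger_gap: 0.0699
grip_force: 0.0
```

apply_moves([
  {"hand": 75, "offset": [0, 0, -0.1], "spin": 0},
  {"hand": 80, "offset": [0, 0, -0.4], "spin": 0},
  {"hand": 80, "offset": [0, 0, -0.4], "spin": 0},
  {"hand": 80, "offset": [0, 0, -0.4], "spin": 0},
  {"hand": 80, "offset": [0, 0, -0.1], "spin": 0},
  {"hand": 80, "offset": [0, -0.2, 0], "spin": 0},
  {"hand": 80, "offset": [-0.2, -0.5, 0], "spin": 0},
  {"hand": 80, "offset": [-0.3, -0.7, 0], "spin": 0},
])

```text
clock: 23.25
ee_pos: [0.5416, 0.2175, 0.2445]
tool_rot: [3.116, -0.004, 3.057]
wrist_force: [0.1, -0.1, -0.1]
finger_gap: 0.0802
grip_force: 0.0
```

```bash
python3 -c "
from h import *
go(618.6,-102,255,175.2)"
```

```text
t 23.25 tcp [541.6 217.5 244.5] yaw 175.16 gap 80.2 F [ 0.1 -0.1 -0.1] j1,5,6 [0.37 0.02 0.46] -> spin -0.007 offset [-1.724 -5.192 -0.315]
```

apply_moves([
  {"hand": 80, "offset": [-0.2, -0.7, -0.08], "spin": 0},
  {"hand": 80, "offset": [-0.25, -0.8, -0.08], "spin": 0},
  {"hand": 80, "offset": [-0.25, -0.8, -0.08], "spin": 0},
  {"hand": 80, "offset": [-0.25, -0.8, -0.06], "spin": 0},
  {"hand": 80, "offset": [-0.25, -0.7, -0.02], "spin": 0},
  {"hand": 80, "offset": [-0.2, -0.5, 0], "spin": 0},
  {"hand": 80, "offset": [-0.15, -0.4, 0], "spin": 0},
  {"hand": 80, "offset": [-0.05, -0.2, 0], "spin": 0},
])

```text
clock: 24.25
ee_pos: [0.6119, -0.0847, 0.2557]
tool_rot: [3.115, -0.004, 3.054]
wrist_force: [-0.6, 0.4, 0.6]
finger_gap: 0.0798
grip_force: 0.0
```

```bash
python3 - <<'E'
from h import *
p,d=imaging.capture("top");W=cloud("top",d)*1000;Z=W[...,2]
m=((Z>173)&(Z<203)).astype(np.uint8)
k,l,st,c=cv2.connectedComponentsWithStats(m)
for i in range(1,k):
    if st[i,4]>60: q=W[l==i];print(st[i,4],c[i].round(),((q.min(0)+q.max(0))/2).round(1),np.ptp(q,axis=0).round(1))
go(618.6,-102,158,175.2)
E
```

```text
156 [177.  79.] [858.9 180.1 188.1] [29.5 29.4 29.3]
403 [222.  92.] [828.3  73.8 187.5] [94.5 43.4 27.3]
323 [124. 189.] [598.1 293.6 187.3] [40.6 40.7 27.7]
166 [117. 224.] [519.7 309.7 180.4] [29.7 32.4 13. ]
t 24.3 tcp [612.  -85.3 255.8] yaw 174.97 gap 80.2 F [ 0.  -0.5 -0.2] j1,5,6 [-0.15  0.03 -0.06] -> spin -0.039 offset [-0.139 -0.311  1.622]
```

apply_moves([
  {"hand": 80, "offset": [-0.1, -0.2, 0], "spin": 0},
  {"hand": 80, "offset": [-0.04, -0.11, 0], "spin": 0},
  {"hand": 80, "offset": [0, 0, 0.2], "spin": 0},
  {"hand": 80, "offset": [0, 0, 0.4], "spin": 0},
  {"hand": 80, "offset": [0, 0, 0.4], "spin": 0},
  {"hand": 80, "offset": [0, 0, 0.3], "spin": 0},
  {"hand": 80, "offset": [0, 0, 0.2], "spin": 0},
  {"hand": 80, "offset": [0, 0, 0.1], "spin": 0},
])

```text
clock: 25.3
ee_pos: [0.6189, -0.0994, 0.1598]
tool_rot: [3.115, -0.003, 3.056]
wrist_force: [-0.8, 0.2, 0.4]
finger_gap: 0.0799
grip_force: 0.0
```

```bash
python3 -c "
from h import *
go(618.6,-102,158,175.2)"
```

```text
t 25.3 tcp [618.9 -99.4 159.8] yaw 175.09 gap 79.9 F [-0.8  0.2  0.4] j1,5,6 [-0.17  0.03 -0.08] -> spin -0.018 offset [ 0.002 -0.044  0.029]
```

apply_moves([
  {"hand": 55, "offset": [0, -0.04, 0.02], "spin": 0},
  {"hand": 42, "offset": [0, 0, 0], "spin": 0},
  {"hand": 30, "offset": [0, 0, 0], "spin": 0},
  {"hand": 30, "offset": [0, 0, 0], "spin": 0},
  {"hand": 30, "offset": [0, 0, 0], "spin": 0},
  {"hand": 30, "offset": [0, 0, 0], "spin": 0},
  {"hand": 30, "offset": [0, 0, 0], "spin": 0},
  {"hand": 30, "offset": [0, 0, 0], "spin": 0},
])

```text
clock: 26.3
ee_pos: [0.6193, -0.1023, 0.1602]
tool_rot: [3.115, -0.0, 3.055]
wrist_force: [-0.7, -0.9, 5.4]
finger_gap: 0.0343
grip_force: 60.7
```

apply_moves([
  {"hand": 30, "offset": [0, 0, -0.05], "spin": 0},
  {"hand": 30, "offset": [0, 0, -0.1], "spin": 0},
  {"hand": 30, "offset": [0, 0, -0.2], "spin": 0},
  {"hand": 30, "offset": [0, 0, -0.3], "spin": 0},
  {"hand": 30, "offset": [0, 0, -0.3], "spin": 0},
  {"hand": 30, "offset": [0, 0, -0.3], "spin": 0},
  {"hand": 30, "offset": [0, 0, -0.25], "spin": 0},
  {"hand": 30, "offset": [0, 0, -0.1], "spin": 0},
])

```text
clock: 27.3
ee_pos: [0.6192, -0.1047, 0.2568]
tool_rot: [3.115, -0.0, 3.055]
wrist_force: [0.2, 0.3, -3.2]
finger_gap: 0.0348
grip_force: 60.0
```

```bash
python3 -c "
from h import *
go(439.6,313,252,175.2)"
```

```text
t 27.3 tcp [ 619.2 -104.7  256.8] yaw 175.07 gap 34.8 F [ 0.2  0.3 -3.2] j1,5,6 [-0.18  0.03 -0.09] -> spin -0.022 offset [3.565 6.683 0.26 ]
```

apply_moves([
  {"hand": 30, "offset": [0.15, 0.2, 0], "spin": 0},
  {"hand": 30, "offset": [0.35, 0.4, 0.01], "spin": 0},
  {"hand": 30, "offset": [0.45, 0.6, 0.02], "spin": 0},
  {"hand": 30, "offset": [0.5, 0.6, 0.03], "spin": 0},
  {"hand": 30, "offset": [0.5, 0.7, 0.03], "spin": 0},
  {"hand": 30, "offset": [0.45, 0.75, 0.03], "spin": 0},
  {"hand": 30, "offset": [0.4, 0.8, 0.03], "spin": 0},
  {"hand": 30, "offset": [0.35, 0.8, 0.03], "spin": 0},
])

```text
clock: 28.3
ee_pos: [0.4537, 0.2033, 0.2522]
tool_rot: [3.115, -0.002, 3.056]
wrist_force: [0.5, -0.2, -2.7]
finger_gap: 0.035
grip_force: 60.3
```

apply_moves([
  {"hand": 30, "offset": [0.25, 0.7, 0.03], "spin": 0},
  {"hand": 30, "offset": [0.15, 0.5, 0.02], "spin": 0},
  {"hand": 30, "offset": [0.02, 0.4, 0.02], "spin": 0},
  {"hand": 30, "offset": [0, 0.2, 0], "spin": 0},
  {"hand": 30, "offset": [0, 0.03, 0], "spin": 0},
  {"hand": 30, "offset": [0, 0, 0.1], "spin": 0},
  {"hand": 30, "offset": [0, 0, 0.3], "spin": 0},
  {"hand": 30, "offset": [0, 0, 0.3], "spin": 0},
])

```text
clock: 29.3
ee_pos: [0.4402, 0.3135, 0.2088]
tool_rot: [3.115, -0.002, 3.054]
wrist_force: [0.5, 0.7, -3.4]
finger_gap: 0.0346
grip_force: 60.5
```

```bash
python3 -c "
from h import *
go(439.6,313,160.7,175.2)"
```

```text
t 29.3 tcp [440.2 313.5 208.8] yaw 175.0 gap 34.6 F [ 0.5  0.7 -3.4] j1,5,6 [0.61 0.02 0.7 ] -> spin -0.034 offset [ 0.008 -0.03   0.801]
```

apply_moves([
  {"hand": 30, "offset": [0, 0, 0.25], "spin": 0},
  {"hand": 30, "offset": [0, 0, 0.2], "spin": 0},
  {"hand": 30, "offset": [0, 0, 0.1], "spin": 0},
  {"hand": 30, "offset": [0, 0, 0.07], "spin": 0},
  {"hand": 30, "offset": [0, 0, 0], "spin": 0},
  {"hand": 30, "offset": [0, 0, 0], "spin": 0},
  {"hand": 30, "offset": [0, 0, 0], "spin": 0},
  {"hand": 30, "offset": [0, 0, 0], "spin": 0},
])

```text
clock: 30.3
ee_pos: [0.4401, 0.3155, 0.1725]
tool_rot: [3.115, -0.002, 3.055]
wrist_force: [0.4, -0.5, -3.4]
finger_gap: 0.0349
grip_force: 60.5
```

```bash
python3 -c "
from h import *
go(439.6,313,160.7,175.2)"
```

```text
t 30.3 tcp [440.1 315.5 172.5] yaw 175.07 gap 34.9 F [ 0.4 -0.5 -3.4] j1,5,6 [0.61 0.02 0.7 ] -> spin -0.022 offset [ 0.005 -0.047  0.196]
```

apply_moves([
  {"hand": 30, "offset": [0, 0, 0.1], "spin": 0},
  {"hand": 30, "offset": [0, 0, 0.06], "spin": 0},
  {"hand": 30, "offset": [0, 0, 0.03], "spin": 0},
  {"hand": 30, "offset": [0, 0, 0.01], "spin": 0},
  {"hand": 30, "offset": [0, 0, 0], "spin": 0},
  {"hand": 40, "offset": [0, 0, 0], "spin": 0},
  {"hand": 55, "offset": [0, 0, 0], "spin": 0},
  {"hand": 70, "offset": [0, 0, 0], "spin": 0},
])

```text
clock: 31.3
ee_pos: [0.4401, 0.3157, 0.1602]
tool_rot: [3.115, -0.002, 3.055]
wrist_force: [-0.0, -0.2, -0.1]
finger_gap: 0.0694
grip_force: 0.0
```

apply_moves([
  {"hand": 75, "offset": [0, 0, -0.1], "spin": 0},
  {"hand": 80, "offset": [0, 0, -0.4], "spin": 0},
  {"hand": 80, "offset": [0, 0, -0.4], "spin": 0},
  {"hand": 80, "offset": [0, 0, -0.4], "spin": 0},
  {"hand": 80, "offset": [0, 0, -0.2], "spin": 0},
  {"hand": 80, "offset": [0, -0.3, 0], "spin": 0},
  {"hand": 80, "offset": [-0.3, -0.6, 0], "spin": 0},
  {"hand": 80, "offset": [-0.4, -0.7, 0], "spin": 0},
])

```text
clock: 32.3
ee_pos: [0.4732, 0.2125, 0.2466]
tool_rot: [3.115, -0.003, 3.057]
wrist_force: [-0.0, -0.1, -0.4]
finger_gap: 0.0801
grip_force: 0.0
```

```bash
python3 -c "
from h import *
go(622.5,-35.6,150,175.2)"
```

```text
t 32.3 tcp [473.2 212.5 246.6] yaw 175.15 gap 80.1 F [-0.  -0.1 -0.4] j1,5,6 [0.41 0.02 0.49] -> spin -0.008 offset [-2.831 -3.953  1.5  ]
```

apply_moves([
  {"hand": 85, "offset": [-0.45, -0.6, 0.05], "spin": 0},
  {"hand": 85, "offset": [-0.5, -0.7, 0.1], "spin": 0},
  {"hand": 85, "offset": [-0.5, -0.7, 0.1], "spin": 0},
  {"hand": 85, "offset": [-0.5, -0.7, 0.1], "spin": 0},
  {"hand": 85, "offset": [-0.4, -0.55, 0.1], "spin": 0},
  {"hand": 85, "offset": [-0.3, -0.4, 0.1], "spin": 0},
  {"hand": 85, "offset": [-0.15, -0.2, 0.1], "spin": 0},
  {"hand": 85, "offset": [-0.03, -0.1, 0.1], "spin": 0},
])

```text
clock: 33.3
ee_pos: [0.622, -0.0359, 0.195]
tool_rot: [3.115, -0.003, 3.055]
wrist_force: [0.5, -0.1, -0.2]
finger_gap: 0.0851
grip_force: 0.0
```

```bash
python3 - <<'E'
from h import *
p,d=imaging.capture("top");W=cloud("top",d)*1000;Z=W[...,2]
cv2.imwrite("pics/top2.png",p[:,:,::-1])
m=((Z>173)&(Z<203)).astype(np.uint8)
k,l,st,c=cv2.connectedComponentsWithStats(m)
for i in range(1,k):
    if st[i,4]>60: q=W[l==i];print(st[i,4],c[i].round(),((q.min(0)+q.max(0))/2).round(1),np.ptp(q,axis=0).round(1))
go(622.5,-35.6,49,175.2)
E
```

```text
156 [177.  79.] [859.4 179.8 187.8] [29.1 29.2 29.6]
402 [222.  92.] [827.9  73.7 186.7] [93.5 43.4 26. ]
326 [124. 189.] [598.2 293.9 186.6] [41.  41.4 27. ]
164 [117. 224.] [519.7 309.2 180.8] [29.7 30.6 13.3]
204 [113. 259.] [438.4 315.2 187.4] [33.8 35.7 28.8]
t 33.35 tcp [621.8 -36.  194.3] yaw 175.04 gap 85.0 F [-0.2  0.5 -0.6] j1,5,6 [-0.07  0.03  0.02] -> spin -0.027 offset [-0.02  -0.056  2.421]
```

View pics/top2.png

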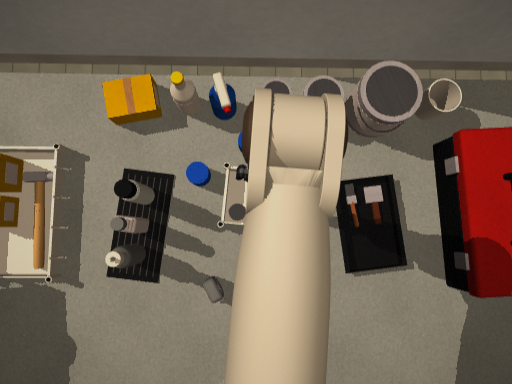

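All three containers stand upright on the mat (124,189), (117,224) and (113,259). I'm descending onto the tin.

apply_moves([
  {"hand": 85, "offset": [-0.02, -0.05, 0.2], "spin": 0},
  {"hand": 85, "offset": [0, 0, 0.4], "spin": 0},
  {"hand": 85, "offset": [0, 0, 0.4], "spin": 0},
  {"hand": 85, "offset": [0, 0, 0.4], "spin": 0},
  {"hand": 85, "offset": [0, 0, 0.35], "spin": 0},
  {"hand": 85, "offset": [0, 0, 0.3], "spin": 0},
  {"hand": 85, "offset": [0, 0, 0.2], "spin": 0},
  {"hand": 85, "offset": [0, 0, 0.1], "spin": 0},
])

```text
clock: 34.35
ee_pos: [0.6232, -0.0344, 0.0544]
tool_rot: [3.115, -0.002, 3.056]
wrist_force: [-0.1, -0.2, 0.5]
finger_gap: 0.0851
grip_force: 0.0
```

```bash
python3 -c "
from h import *
go(622.5,-35.6,49,175.2)"
```

```text
t 34.35 tcp [623.2 -34.4  54.4] yaw 175.08 gap 85.1 F [-0.1 -0.2  0.5] j1,5,6 [-0.07  0.03  0.02] -> spin -0.019 offset [ 0.01  -0.023  0.089]
```

apply_moves([
  {"hand": 72, "offset": [0, -0.02, 0.05], "spin": 0},
  {"hand": 66, "offset": [0, 0, 0], "spin": 0},
  {"hand": 54, "offset": [0, 0, 0], "spin": 0},
  {"hand": 54, "offset": [0, 0, 0], "spin": 0},
  {"hand": 54, "offset": [0, 0, 0], "spin": 0},
  {"hand": 54, "offset": [0, 0, 0], "spin": 0},
  {"hand": 54, "offset": [0, 0, 0], "spin": 0},
  {"hand": 54, "offset": [0, 0, 0], "spin": 0},
])

```text
clock: 35.35
ee_pos: [0.6239, -0.0359, 0.053]
tool_rot: [3.115, -0.0, 3.055]
wrist_force: [-1.2, 0.2, 5.2]
finger_gap: 0.0588
grip_force: 65.2
```

apply_moves([
  {"hand": 54, "offset": [0, 0, -0.05], "spin": 0},
  {"hand": 54, "offset": [0, 0, -0.1], "spin": 0},
  {"hand": 54, "offset": [0, 0, -0.2], "spin": 0},
  {"hand": 54, "offset": [0, 0, -0.3], "spin": 0},
  {"hand": 54, "offset": [0, 0, -0.35], "spin": 0},
  {"hand": 54, "offset": [0, 0, -0.35], "spin": 0},
  {"hand": 54, "offset": [0, 0, -0.2], "spin": 0},
  {"hand": 54, "offset": [0, 0, -0.05], "spin": 0},
])

```text
clock: 36.35
ee_pos: [0.6237, -0.0384, 0.1491]
tool_rot: [3.115, -0.0, 3.055]
wrist_force: [-0.7, -0.3, -3.1]
finger_gap: 0.0588
grip_force: 64.7
```

```bash
python3 -c "
from h import *
go(459,-329,146,187.5)"
```

```text
t 36.35 tcp [623.7 -38.4 149.1] yaw 175.07 gap 58.8 F [-0.7 -0.3 -3.1] j1,5,6 [-0.07  0.03  0.01] -> spin -2.072 offset [ 3.353 -4.443 -0.083]
```

apply_moves([
  {"hand": 54, "offset": [0, 0, 0], "spin": -0.7},
  {"hand": 54, "offset": [0, 0, 0], "spin": -0.7},
  {"hand": 54, "offset": [0, 0, 0], "spin": -0.7},
  {"hand": 54, "offset": [0.15, -0.2, 0], "spin": 0},
  {"hand": 54, "offset": [0.3, -0.4, 0], "spin": 0},
  {"hand": 54, "offset": [0.45, -0.6, 0], "spin": 0},
  {"hand": 54, "offset": [0.45, -0.6, 0], "spin": 0},
  {"hand": 54, "offset": [0.45, -0.6, 0], "spin": 0},
])

```text
clock: 37.35
ee_pos: [0.5339, -0.1971, 0.1433]
tool_rot: [3.115, 0.003, -3.01]
wrist_force: [0.0, -0.4, -2.8]
finger_gap: 0.0588
grip_force: 64.9
```

apply_moves([
  {"hand": 54, "offset": [0.45, -0.6, 0], "spin": 0},
  {"hand": 54, "offset": [0.45, -0.6, 0], "spin": 0},
  {"hand": 54, "offset": [0.35, -0.45, 0], "spin": 0},
  {"hand": 54, "offset": [0.2, -0.25, 0], "spin": 0},
  {"hand": 54, "offset": [0.1, -0.14, 0], "spin": 0},
  {"hand": 54, "offset": [0, 0, 0], "spin": 0},
  {"hand": 54, "offset": [0, 0, 0], "spin": 0},
  {"hand": 54, "offset": [0, 0, 0], "spin": 0},
])

```text
clock: 38.35
ee_pos: [0.4601, -0.3283, 0.14]
tool_rot: [3.115, 0.004, -3.007]
wrist_force: [-1.4, -0.1, -3.5]
finger_gap: 0.0585
grip_force: 64.9
```

```bash
python3 -c "
from h import *
go(459,-329,53,187.5)"
```

```text
t 38.35 tcp [ 460.1 -328.3  140. ] yaw -172.27 gap 58.5 F [-1.4 -0.1 -3.5] j1,5,6 [-0.63  0.02 -0.77] -> spin 0.038 offset [ 0.025 -0.047  1.449]
```

apply_moves([
  {"hand": 54, "offset": [0, 0, 0.15], "spin": 0},
  {"hand": 54, "offset": [0, 0, 0.3], "spin": 0},
  {"hand": 54, "offset": [0, 0, 0.35], "spin": 0},
  {"hand": 54, "offset": [0, 0, 0.3], "spin": 0},
  {"hand": 54, "offset": [0, 0, 0.15], "spin": 0},
  {"hand": 54, "offset": [0, 0, 0.05], "spin": 0},
  {"hand": 54, "offset": [0, 0, 0], "spin": 0},
  {"hand": 54, "offset": [0, 0, 0], "spin": 0},
])

```text
clock: 39.35
ee_pos: [0.46, -0.3272, 0.0628]
tool_rot: [3.116, 0.005, -3.008]
wrist_force: [-0.1, -1.1, -3.8]
finger_gap: 0.0581
grip_force: 65.0
```

```bash
python3 -c "
from h import *
go(459,-329,53,187.5)"
```

```text
t 39.35 tcp [ 460.  -327.2   62.8] yaw -172.34 gap 58.1 F [-0.1 -1.1 -3.8] j1,5,6 [-0.63  0.02 -0.76] -> spin 0.027 offset [ 0.021 -0.032  0.162]
```

apply_moves([
  {"hand": 54, "offset": [0, 0, 0.07], "spin": 0},
  {"hand": 54, "offset": [0, 0, 0.05], "spin": 0},
  {"hand": 54, "offset": [0, 0, 0.04], "spin": 0},
  {"hand": 54, "offset": [0, 0, 0.01], "spin": 0},
  {"hand": 54, "offset": [0, 0, 0], "spin": 0},
  {"hand": 64, "offset": [0, 0, 0], "spin": 0},
  {"hand": 75, "offset": [0, 0, 0], "spin": 0},
  {"hand": 85, "offset": [0, 0, 0], "spin": 0},
])

```text
clock: 40.35
ee_pos: [0.4596, -0.3267, 0.0518]
tool_rot: [3.115, 0.004, -3.008]
wrist_force: [-0.2, -0.4, -0.3]
finger_gap: 0.0849
grip_force: 0.0
```

apply_moves([
  {"hand": 85, "offset": [0, 0, 0], "spin": 0},
  {"hand": 85, "offset": [0, 0, -0.1], "spin": 0},
  {"hand": 85, "offset": [0, 0, -0.3], "spin": 0},
  {"hand": 85, "offset": [0, 0, -0.5], "spin": 0},
  {"hand": 85, "offset": [0, 0, -0.7], "spin": 0},
  {"hand": 85, "offset": [0, 0, -0.8], "spin": 0},
  {"hand": 85, "offset": [0, 0, -0.5], "spin": 0},
  {"hand": 85, "offset": [0, 0, -0.2], "spin": 0},
])

```text
clock: 41.35
ee_pos: [0.46, -0.3321, 0.2409]
tool_rot: [3.118, 0.007, -3.008]
wrist_force: [-0.6, -0.4, -0.7]
finger_gap: 0.0848
grip_force: 0.0
```

```bash
python3 -c "
from h import *
go(438.8,315.4,260,175)"
```

```text
t 41.35 tcp [ 460.  -332.1  240.9] yaw -172.34 gap 84.8 F [-0.6 -0.4 -0.7] j1,5,6 [-0.64  0.02 -0.77] -> spin 2.11 offset [ 1.291 10.724 -0.055]
```

apply_moves([
  {"hand": 80, "offset": [0, 0, 0], "spin": 0.7},
  {"hand": 80, "offset": [0, 0, 0], "spin": 0.7},
  {"hand": 80, "offset": [0, 0, 0], "spin": 0.7},
  {"hand": 80, "offset": [0.05, 0.4, 0], "spin": 0},
  {"hand": 80, "offset": [0.1, 0.8, 0], "spin": 0},
  {"hand": 80, "offset": [0.1, 0.9, 0], "spin": 0},
  {"hand": 80, "offset": [0.1, 0.9, 0], "spin": 0},
  {"hand": 80, "offset": [0.1, 0.9, 0], "spin": 0},
])

```text
clock: 42.35
ee_pos: [0.4522, -0.0947, 0.2437]
tool_rot: [3.115, -0.002, 3.055]
wrist_force: [0.2, 0.8, -0.4]
finger_gap: 0.0797
grip_force: 0.0
```

apply_moves([
  {"hand": 80, "offset": [0.1, 0.9, 0], "spin": 0},
  {"hand": 80, "offset": [0.1, 0.9, 0], "spin": 0},
  {"hand": 80, "offset": [0.1, 0.9, 0], "spin": 0},
  {"hand": 80, "offset": [0.1, 0.9, 0], "spin": 0},
  {"hand": 80, "offset": [0.1, 0.9, 0], "spin": 0},
  {"hand": 80, "offset": [0.1, 0.8, 0], "spin": 0},
  {"hand": 80, "offset": [0.1, 0.5, 0], "spin": 0},
  {"hand": 80, "offset": [0.05, 0.2, 0], "spin": 0},
])

```text
clock: 43.35
ee_pos: [0.4383, 0.2674, 0.2532]
tool_rot: [3.116, -0.003, 3.057]
wrist_force: [0.4, -0.4, 0.1]
finger_gap: 0.0801
grip_force: 0.0
```

```bash
python3 - <<'E'
from h import *
p,d=imaging.capture("top");W=cloud("top",d)*1000;Z=W[...,2]
m=np.zeros_like(Z,np.uint8); m[225:280,335:410]=((Z>50)&(Z<80))[225:280,335:410]
k,l,st,c=cv2.connectedComponentsWithStats(m)
for i in range(1,k):
    if st[i,4]>60:
        q=W[l==i];t=((q.min(0)+q.max(0))/2);a=np.radians(7.5);v=t[:2]-[527.5,-320]
        print(st[i,4],c[i].round(),t.round(1),np.median(q[:,2]),"in tray",(v@[np.cos(a),np.sin(a)]).round(1),(v@[-np.sin(a),np.cos(a)]).round(1))
go(438.8,315.4,161,175)
E
```

```text
456 [375. 250.] [ 458.1 -325.6   61.6] 67.13145972769192 in tray -69.5 3.6
t 43.4 tcp [438.3 267.7 253.2] yaw 175.16 gap 80.1 F [-1.7  0.4 -0.5] j1,5,6 [0.54 0.02 0.62] -> spin 0.027 offset [0.057 0.752 1.558]
```

Tin is in the bay at (-69.5, 3.6) mm. Next is the nozzle bottle.

apply_moves([
  {"hand": 80, "offset": [0.02, 0.25, 0], "spin": 0},
  {"hand": 80, "offset": [0.02, 0.3, 0], "spin": 0},
  {"hand": 80, "offset": [0, 0.2, 0.1], "spin": 0},
  {"hand": 80, "offset": [0, 0, 0.35], "spin": 0},
  {"hand": 80, "offset": [0, 0, 0.4], "spin": 0},
  {"hand": 80, "offset": [0, 0, 0.35], "spin": 0},
  {"hand": 80, "offset": [0, 0, 0.2], "spin": 0},
  {"hand": 80, "offset": [0, 0, 0.1], "spin": 0},
])

```text
clock: 44.4
ee_pos: [0.4404, 0.3135, 0.1645]
tool_rot: [3.115, -0.002, 3.055]
wrist_force: [0.7, 0.8, 0.2]
finger_gap: 0.0803
grip_force: 0.0
```

```bash
python3 -c "
from h import *
go(439.6,315.6,160.2,175)"
```

```text
t 44.4 tcp [440.4 313.5 164.5] yaw 175.06 gap 80.3 F [0.7 0.8 0.2] j1,5,6 [0.61 0.02 0.69] -> spin 0.01 offset [0.016 0.031 0.072]
```

apply_moves([
  {"hand": 55, "offset": [0.01, 0.03, 0.04], "spin": 0},
  {"hand": 42, "offset": [0, 0, 0], "spin": 0},
  {"hand": 30, "offset": [0, 0, 0], "spin": 0},
  {"hand": 30, "offset": [0, 0, 0], "spin": 0},
  {"hand": 30, "offset": [0, 0, 0], "spin": 0},
  {"hand": 30, "offset": [0, 0, 0], "spin": 0},
  {"hand": 30, "offset": [0, 0, 0], "spin": 0},
  {"hand": 30, "offset": [0, 0, 0], "spin": 0},
])

```text
clock: 45.4
ee_pos: [0.4403, 0.3155, 0.1636]
tool_rot: [3.114, -0.001, 3.055]
wrist_force: [0.6, -2.0, 6.2]
finger_gap: 0.0345
grip_force: 59.9
```

apply_moves([
  {"hand": 30, "offset": [0, 0, -0.05], "spin": 0},
  {"hand": 30, "offset": [0, 0, -0.1], "spin": 0},
  {"hand": 30, "offset": [0, 0, -0.2], "spin": 0},
  {"hand": 30, "offset": [0, 0, -0.3], "spin": 0},
  {"hand": 30, "offset": [0, 0, -0.35], "spin": 0},
  {"hand": 30, "offset": [0, 0, -0.35], "spin": 0},
  {"hand": 30, "offset": [0, 0, -0.25], "spin": 0},
  {"hand": 30, "offset": [0, 0, -0.1], "spin": 0},
])

```text
clock: 46.4
ee_pos: [0.4402, 0.3128, 0.266]
tool_rot: [3.114, -0.001, 3.055]
wrist_force: [-0.2, -0.6, -4.0]
finger_gap: 0.0348
grip_force: 60.2
```

```bash
python3 -c "
from h import *
go(619.3,-104.7,250,175)"
```

```text
t 46.4 tcp [440.2 312.8 266. ] yaw 175.07 gap 34.8 F [-0.2 -0.6 -4. ] j1,5,6 [0.61 0.02 0.69] -> spin 0.011 offset [-3.581 -6.677  0.079]
```

apply_moves([
  {"hand": 30, "offset": [0, -0.2, 0], "spin": 0},
  {"hand": 30, "offset": [0, -0.4, 0], "spin": 0},
  {"hand": 30, "offset": [-0.1, -0.6, 0], "spin": 0},
  {"hand": 30, "offset": [-0.3, -0.7, 0], "spin": 0},
  {"hand": 30, "offset": [-0.4, -0.7, 0], "spin": 0},
  {"hand": 30, "offset": [-0.5, -0.7, 0], "spin": 0},
  {"hand": 30, "offset": [-0.5, -0.7, 0], "spin": 0},
  {"hand": 30, "offset": [-0.5, -0.7, 0], "spin": 0},
])

```text
clock: 47.4
ee_pos: [0.5527, 0.017, 0.2565]
tool_rot: [3.115, -0.002, 3.055]
wrist_force: [1.2, 0.9, -3.2]
finger_gap: 0.0345
grip_force: 60.5
```

apply_moves([
  {"hand": 30, "offset": [-0.5, -0.7, 0], "spin": 0},
  {"hand": 30, "offset": [-0.4, -0.6, 0], "spin": 0},
  {"hand": 30, "offset": [-0.25, -0.4, 0], "spin": 0},
  {"hand": 30, "offset": [-0.1, -0.2, 0], "spin": 0},
  {"hand": 30, "offset": [-0.03, -0.08, 0], "spin": 0},
  {"hand": 30, "offset": [0, 0, 0], "spin": 0},
  {"hand": 30, "offset": [0, 0, 0], "spin": 0},
  {"hand": 30, "offset": [0, 0, 0], "spin": 0},
])

```text
clock: 48.4
ee_pos: [0.6193, -0.1042, 0.2539]
tool_rot: [3.115, -0.001, 3.057]
wrist_force: [-1.1, 0.2, -3.0]
finger_gap: 0.0342
grip_force: 60.6
```

```bash
python3 -c "
from h import *
go(619.3,-102.3,162.6,175)"
```

```text
t 48.4 tcp [ 619.3 -104.2  253.9] yaw 175.12 gap 34.2 F [-1.1  0.2 -3. ] j1,5,6 [-0.18  0.03 -0.09] -> spin 0.021 offset [ 1.000e-03 -1.000e-02  1.522e+00]
```

apply_moves([
  {"hand": 30, "offset": [0, 0, 0.15], "spin": 0},
  {"hand": 30, "offset": [0, 0, 0.3], "spin": 0},
  {"hand": 30, "offset": [0, 0, 0.3], "spin": 0},
  {"hand": 30, "offset": [0, 0, 0.3], "spin": 0},
  {"hand": 30, "offset": [0, 0, 0.2], "spin": 0},
  {"hand": 30, "offset": [0, 0, 0.1], "spin": 0},
  {"hand": 30, "offset": [0, 0, 0.02], "spin": 0},
  {"hand": 30, "offset": [0, 0, 0], "spin": 0},
])

```text
clock: 49.4
ee_pos: [0.6197, -0.1028, 0.172]
tool_rot: [3.115, -0.001, 3.056]
wrist_force: [0.4, 0.4, -2.8]
finger_gap: 0.0348
grip_force: 60.6
```

```bash
python3 -c "
from h import *
go(619.3,-102.3,162.6,175)"
```

```text
t 49.4 tcp [ 619.7 -102.8  172. ] yaw 175.07 gap 34.8 F [ 0.4  0.4 -2.8] j1,5,6 [-0.18  0.03 -0.09] -> spin 0.011 offset [0.008 0.003 0.156]
```

apply_moves([
  {"hand": 30, "offset": [0, 0, 0.07], "spin": 0},
  {"hand": 30, "offset": [0, 0, 0.05], "spin": 0},
  {"hand": 30, "offset": [0, 0, 0.04], "spin": 0},
  {"hand": 30, "offset": [0, 0, 0.01], "spin": 0},
  {"hand": 30, "offset": [0, 0, 0], "spin": 0},
  {"hand": 40, "offset": [0, 0, 0], "spin": 0},
  {"hand": 55, "offset": [0, 0, 0], "spin": 0},
  {"hand": 70, "offset": [0, 0, 0], "spin": 0},
])

```text
clock: 50.4
ee_pos: [0.6195, -0.1025, 0.161]
tool_rot: [3.115, -0.002, 3.055]
wrist_force: [0.5, 0.6, -0.6]
finger_gap: 0.0696
grip_force: 0.0
```

apply_moves([
  {"hand": 75, "offset": [0, 0, -0.1], "spin": 0},
  {"hand": 80, "offset": [0, 0, -0.4], "spin": 0},
  {"hand": 80, "offset": [0, 0, -0.4], "spin": 0},
  {"hand": 80, "offset": [0, 0, -0.4], "spin": 0},
  {"hand": 80, "offset": [0, 0, -0.2], "spin": 0},
  {"hand": 80, "offset": [0.1, 0.3, 0], "spin": 0},
  {"hand": 80, "offset": [0.2, 0.6, 0], "spin": 0},
  {"hand": 80, "offset": [0.2, 0.8, 0], "spin": 0},
])

```text
clock: 51.4
ee_pos: [0.5975, 0.0006, 0.2527]
tool_rot: [3.115, -0.004, 3.054]
wrist_force: [0.3, 0.2, -0.7]
finger_gap: 0.0801
grip_force: 0.0
```

```bash
python3 -c "
from h import *
go(519.5,307.5,245,175)"
```

```text
t 51.4 tcp [597.5   0.6 252.7] yaw 174.99 gap 80.1 F [ 0.3  0.2 -0.7] j1,5,6 [-0.01  0.03  0.08] -> spin -0.001 offset [1.74  4.978 0.268]
```

apply_moves([
  {"hand": 80, "offset": [0.25, 0.8, 0], "spin": 0},
  {"hand": 80, "offset": [0.3, 0.9, 0.02], "spin": 0},
  {"hand": 80, "offset": [0.3, 0.9, 0.04], "spin": 0},
  {"hand": 80, "offset": [0.3, 0.8, 0.05], "spin": 0},
  {"hand": 80, "offset": [0.25, 0.7, 0.05], "spin": 0},
  {"hand": 80, "offset": [0.2, 0.5, 0.05], "spin": 0},
  {"hand": 80, "offset": [0.12, 0.3, 0], "spin": 0},
  {"hand": 80, "offset": [0, 0.04, 0], "spin": 0},
])

```text
clock: 52.4
ee_pos: [0.5203, 0.3046, 0.2491]
tool_rot: [3.115, -0.002, 3.057]
wrist_force: [0.3, -0.2, -0.1]
finger_gap: 0.0802
grip_force: 0.0
```

```bash
python3 - <<'E'
from h import *
p,d=imaging.capture("top");W=cloud("top",d)*1000;Z=W[...,2]
m=((Z>173)&(Z<203)).astype(np.uint8)
k,l,st,c=cv2.connectedComponentsWithStats(m)
for i in range(1,k):
    if st[i,4]>60: q=W[l==i];print(st[i,4],c[i].round(),((q.min(0)+q.max(0))/2).round(1),np.ptp(q,axis=0).round(1))
go(519.5,308,164.1,175)
E
```

```text
155 [177.  79.] [859.2 179.8 188.4] [28.  28.8 29.2]
402 [222.  92.] [827.4  73.7 186.9] [95.  43.6 24.2]
181 [296. 183.] [ 618.7 -101.8  187.9] [35.3 33.3 29.5]
324 [124. 189.] [598.4 294.  186.9] [41.2 42.  27.3]
t 52.45 tcp [520.8 304.  249.2] yaw 175.11 gap 79.3 F [-0.1 -0.1  0.1] j1,5,6 [0.52 0.02 0.6 ] -> spin 0.018 offset [0.025 0.028 1.42 ]
```

Nozzle bottle is back at (618.7, -101.8), within about 1 mm of where it stood at the start.

apply_moves([
  {"hand": 80, "offset": [0.02, 0.03, 0.15], "spin": 0},
  {"hand": 80, "offset": [0, 0, 0.3], "spin": 0},
  {"hand": 80, "offset": [0, 0, 0.35], "spin": 0},
  {"hand": 80, "offset": [0, 0, 0.3], "spin": 0},
  {"hand": 80, "offset": [0, 0, 0.2], "spin": 0},
  {"hand": 80, "offset": [0, 0, 0.1], "spin": 0},
  {"hand": 80, "offset": [0, 0, 0], "spin": 0},
  {"hand": 80, "offset": [0, 0, 0], "spin": 0},
])

```text
clock: 53.45
ee_pos: [0.5203, 0.308, 0.1662]
tool_rot: [3.114, -0.001, 3.056]
wrist_force: [0.8, -0.8, 0.3]
finger_gap: 0.0799
grip_force: 0.0
```

apply_moves([
  {"hand": 55, "offset": [0, 0, 0], "spin": 0},
  {"hand": 38, "offset": [0, 0, 0], "spin": 0},
  {"hand": 26, "offset": [0, 0, 0], "spin": 0},
  {"hand": 26, "offset": [0, 0, 0], "spin": 0},
  {"hand": 26, "offset": [0, 0, 0], "spin": 0},
  {"hand": 26, "offset": [0, 0, 0], "spin": 0},
  {"hand": 26, "offset": [0, 0, 0], "spin": 0},
  {"hand": 26, "offset": [0, 0, 0], "spin": 0},
])

```text
clock: 54.45
ee_pos: [0.5202, 0.3078, 0.1661]
tool_rot: [3.115, -0.001, 3.055]
wrist_force: [-0.2, -0.5, 6.7]
finger_gap: 0.0305
grip_force: 60.0
```

apply_moves([
  {"hand": 26, "offset": [0, 0, -0.05], "spin": 0},
  {"hand": 26, "offset": [0, 0, -0.1], "spin": 0},
  {"hand": 26, "offset": [0, 0, -0.2], "spin": 0},
  {"hand": 26, "offset": [0, 0, -0.3], "spin": 0},
  {"hand": 26, "offset": [0, 0, -0.35], "spin": 0},
  {"hand": 26, "offset": [0, 0, -0.3], "spin": 0},
  {"hand": 26, "offset": [0, 0, -0.2], "spin": 0},
  {"hand": 26, "offset": [0, 0, -0.1], "spin": 0},
])

```text
clock: 55.45
ee_pos: [0.5202, 0.3053, 0.2626]
tool_rot: [3.114, -0.001, 3.055]
wrist_force: [0.7, -0.1, -2.7]
finger_gap: 0.0308
grip_force: 59.4
```

```bash
python3 -c "
from h import *
go(556.8,-30,250,175)"
```

```text
t 55.45 tcp [520.2 305.3 262.6] yaw 175.07 gap 30.8 F [ 0.7 -0.1 -2.7] j1,5,6 [0.52 0.02 0.61] -> spin 0.011 offset [-1.095 -5.518  0.058]
```

apply_moves([
  {"hand": 26, "offset": [0, -0.2, 0], "spin": 0},
  {"hand": 26, "offset": [0, -0.4, 0], "spin": 0},
  {"hand": 26, "offset": [-0.05, -0.6, 0], "spin": 0},
  {"hand": 26, "offset": [-0.15, -0.7, 0], "spin": 0},
  {"hand": 26, "offset": [-0.2, -0.8, 0], "spin": 0},
  {"hand": 26, "offset": [-0.2, -0.8, 0], "spin": 0},
  {"hand": 26, "offset": [-0.2, -0.8, 0], "spin": 0},
  {"hand": 26, "offset": [-0.15, -0.6, 0], "spin": 0},
])

```text
clock: 56.45
ee_pos: [0.5509, 0.005, 0.2528]
tool_rot: [3.115, -0.003, 3.054]
wrist_force: [-0.4, 1.0, -2.1]
finger_gap: 0.0307
grip_force: 59.7
```

apply_moves([
  {"hand": 26, "offset": [-0.1, -0.4, 0], "spin": 0},
  {"hand": 26, "offset": [-0.04, -0.2, 0], "spin": 0},
  {"hand": 26, "offset": [0, 0, 0], "spin": 0},
  {"hand": 26, "offset": [0, 0, 0.1], "spin": 0},
  {"hand": 26, "offset": [0, 0, 0.2], "spin": 0},
  {"hand": 26, "offset": [0, 0, 0.2], "spin": 0},
  {"hand": 26, "offset": [0, 0, 0], "spin": 0},
  {"hand": 26, "offset": [0, 0, 0], "spin": 0},
])

```text
clock: 57.45
ee_pos: [0.5568, -0.0281, 0.2227]
tool_rot: [3.115, -0.002, 3.056]
wrist_force: [-0.4, 0.9, -2.2]
finger_gap: 0.0308
grip_force: 59.7
```

```bash
python3 -c "
from h import *
go(556.8,-28.3,165.1,175)"
```

```text
t 57.45 tcp [556.8 -28.1 222.7] yaw 175.08 gap 30.8 F [-0.4  0.9 -2.2] j1,5,6 [-0.06  0.03  0.02] -> spin 0.013 offset [-0.003 -0.03   0.959]
```

apply_moves([
  {"hand": 26, "offset": [0, -0.03, 0.15], "spin": 0},
  {"hand": 26, "offset": [0, 0, 0.25], "spin": 0},
  {"hand": 26, "offset": [0, 0, 0.25], "spin": 0},
  {"hand": 26, "offset": [0, 0, 0.12], "spin": 0},
  {"hand": 26, "offset": [0, 0, 0.05], "spin": 0},
  {"hand": 26, "offset": [0, 0, 0], "spin": 0},
  {"hand": 26, "offset": [0, 0, 0], "spin": 0},
  {"hand": 26, "offset": [0, 0, 0], "spin": 0},
])

```text
clock: 58.45
ee_pos: [0.5568, -0.0287, 0.1737]
tool_rot: [3.115, -0.001, 3.056]
wrist_force: [-0.2, -0.1, -2.6]
finger_gap: 0.0309
grip_force: 59.7
```

```bash
python3 -c "
from h import *
go(556.8,-28.3,165.1,175)"
```

```text
t 58.45 tcp [556.8 -28.7 173.7] yaw 175.07 gap 30.9 F [-0.2 -0.1 -2.6] j1,5,6 [-0.06  0.03  0.02] -> spin 0.011 offset [0.001 0.002 0.144]
```

apply_moves([
  {"hand": 26, "offset": [0, 0, 0.06], "spin": 0},
  {"hand": 26, "offset": [0, 0, 0.05], "spin": 0},
  {"hand": 26, "offset": [0, 0, 0.03], "spin": 0},
  {"hand": 26, "offset": [0, 0, 0.015], "spin": 0},
  {"hand": 26, "offset": [0, 0, 0], "spin": 0},
  {"hand": 36, "offset": [0, 0, 0], "spin": 0},
  {"hand": 55, "offset": [0, 0, 0], "spin": 0},
  {"hand": 70, "offset": [0, 0, 0], "spin": 0},
])

```text
clock: 59.45
ee_pos: [0.5567, -0.0285, 0.1639]
tool_rot: [3.115, -0.002, 3.055]
wrist_force: [-0.1, -0.2, 0.0]
finger_gap: 0.0695
grip_force: 0.0
```

apply_moves([
  {"hand": 75, "offset": [0, 0, -0.1], "spin": 0},
  {"hand": 80, "offset": [0, 0, -0.4], "spin": 0},
  {"hand": 80, "offset": [0, 0, -0.4], "spin": 0},
  {"hand": 80, "offset": [0, 0, -0.4], "spin": 0},
  {"hand": 80, "offset": [0, 0, -0.2], "spin": 0},
  {"hand": 80, "offset": [0, 0.3, 0], "spin": 0},
  {"hand": 80, "offset": [0, 0.6, 0], "spin": 0},
  {"hand": 80, "offset": [0, 0.8, 0], "spin": 0},
])

```text
clock: 60.45
ee_pos: [0.5652, 0.072, 0.2557]
tool_rot: [3.115, -0.003, 3.054]
wrist_force: [0.4, -0.1, -0.8]
finger_gap: 0.0798
grip_force: 0.0
```

```bash
python3 -c "
from h import *
go(599.3,293.8,258,175)"
```

```text
t 60.45 tcp [565.2  72.  255.7] yaw 174.99 gap 79.8 F [ 0.4 -0.1 -0.8] j1,5,6 [0.11 0.03 0.2 ] -> spin -0.002 offset [-0.244  3.731  0.06 ]
```

apply_moves([
  {"hand": 80, "offset": [-0.04, 0.7, 0], "spin": 0},
  {"hand": 80, "offset": [-0.04, 0.7, 0], "spin": 0},
  {"hand": 80, "offset": [-0.04, 0.7, 0.02], "spin": 0},
  {"hand": 80, "offset": [-0.04, 0.6, 0.02], "spin": 0},
  {"hand": 80, "offset": [-0.04, 0.4, 0.02], "spin": 0},
  {"hand": 80, "offset": [-0.04, 0.3, 0], "spin": 0},
  {"hand": 80, "offset": [0, 0.1, 0], "spin": 0},
  {"hand": 80, "offset": [0, 0, 0], "spin": 0},
])

```text
clock: 61.45
ee_pos: [0.5974, 0.2791, 0.258]
tool_rot: [3.115, -0.003, 3.056]
wrist_force: [-0.1, -0.5, 0.1]
finger_gap: 0.0796
grip_force: 0.0
```

```bash
python3 - <<'E'
from h import *
p,d=imaging.capture("top");W=cloud("top",d)*1000;Z=W[...,2]
m=((Z>173)&(Z<203)).astype(np.uint8)
k,l,st,c=cv2.connectedComponentsWithStats(m)
for i in range(1,k):
    if st[i,4]>60: q=W[l==i];print(st[i,4],c[i].round(),((q.min(0)+q.max(0))/2).round(1),np.ptp(q,axis=0).round(1))
go(599.3,293.8,176.3,175)
E
```

```text
156 [177.  79.] [858.9 179.6 188. ] [28.1 28.8 29.8]
404 [222.  93.] [827.6  73.7 186.4] [95.1 43.6 26.6]
177 [296. 183.] [ 618.4 -101.7  188. ] [34.9 33.2 29.6]
79 [124. 195.] [585.  291.8 186.9] [14.1 34.7 25. ]
146 [263. 209.] [554.5 -26.  180.8] [30.  30.2  8.5]
t 61.5 tcp [597.5 278.7 258.3] yaw 175.07 gap 80.0 F [ 0.   0.6 -0.3] j1,5,6 [0.43 0.02 0.51] -> spin 0.012 offset [-0.011  0.218  1.374]
```

apply_moves([
  {"hand": 80, "offset": [-0.02, 0.15, 0], "spin": 0},
  {"hand": 80, "offset": [-0.01, 0.07, 0.1], "spin": 0},
  {"hand": 80, "offset": [0, 0, 0.35], "spin": 0},
  {"hand": 80, "offset": [0, 0, 0.35], "spin": 0},
  {"hand": 80, "offset": [0, 0, 0.3], "spin": 0},
  {"hand": 80, "offset": [0, 0, 0.2], "spin": 0},
  {"hand": 80, "offset": [0, 0, 0.05], "spin": 0},
  {"hand": 80, "offset": [0, 0, 0], "spin": 0},
])

```text
clock: 62.5
ee_pos: [0.6009, 0.2939, 0.1785]
tool_rot: [3.115, -0.002, 3.055]
wrist_force: [-0.6, -0.1, 0.3]
finger_gap: 0.0799
grip_force: 0.0
```

```bash
python3 -c "
from h import *
go(599.3,293.8,176.3,175)"
```

```text
t 62.5 tcp [600.9 293.9 178.5] yaw 175.06 gap 79.9 F [-0.6 -0.1  0.3] j1,5,6 [0.45 0.02 0.53] -> spin 0.01 offset [ 0.026 -0.005  0.036]
```

apply_moves([
  {"hand": 60, "offset": [0.02, 0, 0.03], "spin": 0},
  {"hand": 48, "offset": [0, 0, 0], "spin": 0},
  {"hand": 36, "offset": [0, 0, 0], "spin": 0},
  {"hand": 36, "offset": [0, 0, 0], "spin": 0},
  {"hand": 36, "offset": [0, 0, 0], "spin": 0},
  {"hand": 36, "offset": [0, 0, 0], "spin": 0},
  {"hand": 36, "offset": [0, 0, 0], "spin": 0},
  {"hand": 36, "offset": [0, 0, 0], "spin": 0},
])

```text
clock: 63.5
ee_pos: [0.5998, 0.2939, 0.1771]
tool_rot: [3.115, -0.001, 3.055]
wrist_force: [-0.4, -0.1, 6.3]
finger_gap: 0.0419
grip_force: 61.4
```

apply_moves([
  {"hand": 36, "offset": [0, 0, -0.05], "spin": 0},
  {"hand": 36, "offset": [0, 0, -0.1], "spin": 0},
  {"hand": 36, "offset": [0, 0, -0.2], "spin": 0},
  {"hand": 36, "offset": [0, 0, -0.3], "spin": 0},
  {"hand": 36, "offset": [0, 0, -0.35], "spin": 0},
  {"hand": 36, "offset": [0, 0, -0.3], "spin": 0},
  {"hand": 36, "offset": [0, 0, -0.2], "spin": 0},
  {"hand": 36, "offset": [0, 0, -0.1], "spin": 0},
])

```text
clock: 64.5
ee_pos: [0.5997, 0.2915, 0.2731]
tool_rot: [3.114, -0.001, 3.055]
wrist_force: [0.1, -1.1, -4.2]
finger_gap: 0.0418
grip_force: 61.2
```

```bash
python3 -c "
from h import *
go(629,27.5,262,175)"
```

```text
t 64.5 tcp [599.7 291.5 273.1] yaw 175.06 gap 41.8 F [ 0.1 -1.1 -4.2] j1,5,6 [0.44 0.02 0.53] -> spin 0.011 offset [-0.87  -4.345  0.066]
```

apply_moves([
  {"hand": 36, "offset": [-0.04, -0.2, 0], "spin": 0},
  {"hand": 36, "offset": [-0.08, -0.4, 0], "spin": 0},
  {"hand": 36, "offset": [-0.13, -0.65, 0], "spin": 0},
  {"hand": 36, "offset": [-0.15, -0.75, 0], "spin": 0},
  {"hand": 36, "offset": [-0.15, -0.75, 0], "spin": 0},
  {"hand": 36, "offset": [-0.13, -0.65, 0], "spin": 0},
  {"hand": 36, "offset": [-0.1, -0.5, 0], "spin": 0},
  {"hand": 36, "offset": [-0.06, -0.3, 0], "spin": 0},
])

```text
clock: 65.5
ee_pos: [0.6276, 0.0333, 0.265]
tool_rot: [3.115, -0.003, 3.053]
wrist_force: [0.2, -0.3, -4.4]
finger_gap: 0.0416
grip_force: 61.4
```

apply_moves([
  {"hand": 36, "offset": [-0.03, -0.13, 0], "spin": 0},
  {"hand": 36, "offset": [0, 0, 0], "spin": 0},
  {"hand": 36, "offset": [0, 0, 0.1], "spin": 0},
  {"hand": 36, "offset": [0, 0, 0.2], "spin": 0},
  {"hand": 36, "offset": [0, 0, 0.2], "spin": 0},
  {"hand": 36, "offset": [0, 0, 0.1], "spin": 0},
  {"hand": 36, "offset": [0, 0, 0], "spin": 0},
  {"hand": 36, "offset": [0, 0, 0], "spin": 0},
])

```text
clock: 66.5
ee_pos: [0.6293, 0.0292, 0.2296]
tool_rot: [3.115, -0.001, 3.055]
wrist_force: [-0.0, 0.5, -3.9]
finger_gap: 0.0417
grip_force: 61.4
```

```bash
python3 -c "
from h import *
go(629,29.6,176.1,175)"
```

```text
t 66.5 tcp [629.3  29.2 229.6] yaw 175.06 gap 41.7 F [-0.   0.5 -3.9] j1,5,6 [0.04 0.03 0.12] -> spin 0.01 offset [ 0.004 -0.018  0.892]
```

apply_moves([
  {"hand": 36, "offset": [0, -0.02, 0.15], "spin": 0},
  {"hand": 36, "offset": [0, 0, 0.25], "spin": 0},
  {"hand": 36, "offset": [0, 0, 0.2], "spin": 0},
  {"hand": 36, "offset": [0, 0, 0.12], "spin": 0},
  {"hand": 36, "offset": [0, 0, 0.05], "spin": 0},
  {"hand": 36, "offset": [0, 0, 0], "spin": 0},
  {"hand": 36, "offset": [0, 0, 0], "spin": 0},
  {"hand": 36, "offset": [0, 0, 0], "spin": 0},
])

```text
clock: 67.5
ee_pos: [0.6293, 0.0293, 0.1834]
tool_rot: [3.115, -0.001, 3.056]
wrist_force: [-0.3, -0.1, -4.0]
finger_gap: 0.0414
grip_force: 61.5
```

```bash
python3 -c "
from h import *
go(629,29.6,176.1,175)"
```

```text
t 67.5 tcp [629.3  29.3 183.4] yaw 175.07 gap 41.4 F [-0.3 -0.1 -4. ] j1,5,6 [0.04 0.03 0.12] -> spin 0.011 offset [0.005 0.002 0.122]
```

apply_moves([
  {"hand": 36, "offset": [0, 0, 0.05], "spin": 0},
  {"hand": 36, "offset": [0, 0, 0.04], "spin": 0},
  {"hand": 36, "offset": [0, 0, 0.03], "spin": 0},
  {"hand": 36, "offset": [0, 0, 0.01], "spin": 0},
  {"hand": 36, "offset": [0, 0, 0], "spin": 0},
  {"hand": 46, "offset": [0, 0, 0], "spin": 0},
  {"hand": 60, "offset": [0, 0, 0], "spin": 0},
  {"hand": 75, "offset": [0, 0, 0], "spin": 0},
])

```text
clock: 68.5
ee_pos: [0.6291, 0.0294, 0.175]
tool_rot: [3.115, -0.002, 3.055]
wrist_force: [-0.3, 0.5, 0.6]
finger_gap: 0.0744
grip_force: 0.0
```

apply_moves([
  {"hand": 80, "offset": [0, 0, -0.1], "spin": 0},
  {"hand": 80, "offset": [0, 0, -0.4], "spin": 0},
  {"hand": 80, "offset": [0, 0, -0.4], "spin": 0},
  {"hand": 80, "offset": [0, 0, -0.4], "spin": 0},
  {"hand": 80, "offset": [0, 0, -0.3], "spin": 0},
  {"hand": 80, "offset": [0.1, 0.3, 0], "spin": 0},
  {"hand": 80, "offset": [0.3, 0.6, 0], "spin": 0},
  {"hand": 80, "offset": [0.5, 0.7, 0], "spin": 0},
])

```text
clock: 69.5
ee_pos: [0.5829, 0.1286, 0.2726]
tool_rot: [3.115, -0.003, 3.054]
wrist_force: [1.1, -0.6, -0.1]
finger_gap: 0.0801
grip_force: 0.0
```

apply_moves([
  {"hand": 80, "offset": [0.5, 0.7, 0], "spin": 0},
  {"hand": 80, "offset": [0.5, 0.7, 0], "spin": 0},
  {"hand": 80, "offset": [0.5, 0.7, 0], "spin": 0},
  {"hand": 80, "offset": [0.3, 0.4, 0], "spin": 0},
  {"hand": 80, "offset": [0.1, 0.2, 0], "spin": 0},
  {"hand": 80, "offset": [0, 0, 0], "spin": 0},
  {"hand": 80, "offset": [0, 0, 0], "spin": 0},
  {"hand": 80, "offset": [0, 0, 0], "spin": 0},
])

```text
clock: 70.5
ee_pos: [0.4845, 0.2974, 0.2783]
tool_rot: [3.115, -0.002, 3.054]
wrist_force: [-1.0, -0.1, 0.0]
finger_gap: 0.0797
grip_force: 0.0
```

```bash
python3 - <<'E'
from h import *
p,d=imaging.capture("top");W=cloud("top",d)*1000;Z=W[...,2]
cv2.imwrite("pics/top3.png",p[:,:,::-1])
for lo,hi in((173,203),(44,54),(30,44),(58,75)):
    m=np.zeros_like(Z,np.uint8); m[160:280,200:410]=((Z>lo)&(Z<hi))[160:280,200:410]
    k,l,st,c=cv2.connectedComponentsWithStats(m)
    for i in range(1,k):
        if st[i,4]>130: q=W[l==i];print(st[i,4],c[i].round(),((q.min(0)+q.max(0))/2).round(1),np.ptp(q,axis=0).round(1))
print(sensors.sense()["ee_pos"])
E
```

```text
281 [239. 177.] [628.3  31.2 186.9] [41.6 41.5 24. ]
179 [296. 183.] [ 618.7 -101.2  188.2] [35.5 35.  29.4]
146 [263. 209.] [554.5 -26.  180.9] [30.3 30.2  9.5]
179 [224. 194.] [599.2  72.5  49. ] [171.2  37.5   9.9]
256 [289. 183.] [598.1 -68.9  48.9] [149.6 180.8   9.7]
229 [237. 212.] [553.7  38.9  49.1] [42.5 42.7  9.6]
324 [289. 216.] [ 544.8 -102.5   37.2] [59.4 41.2 11.1]
143 [203. 173.] [656.3 126.8  64.3] [56.  22.1 10.1]
426 [376. 250.] [ 457.  -325.4   65.8] [56.9 58.3 15.5]
[0.48443277 0.29750199 0.27833457]
```

View pics/top3.png

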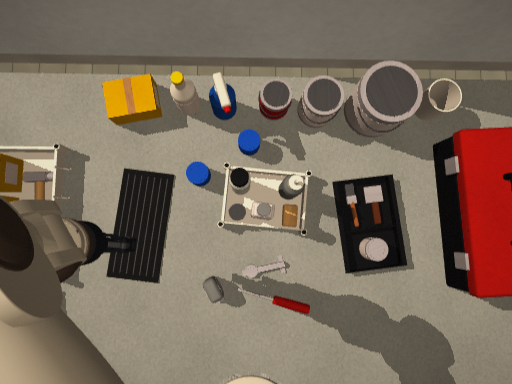

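The picture shows the three containers back in the caddy at (239,177), (296,183) and (263,209), within 3 mm. The tin is in the near bay at (375,250), the jar and brush have not moved, and the arm is clear.

```bash
python3 -c "
from bench import ctrl
print(ctrl.finish_job())"
```

```text
the job is handed in; nothing more can be done
None
```

The job is handed in at about 71 s on the clock: the tin stands in the tray's near bay, the nozzle bottle, flask and aerosol can are back in the caddy within about 3 mm of where they started, and the jar and nail brush have not moved; no verdict was returned.

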